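# Release a left-hand bottle clamp and clear its rack

## Robot

A 6-joint arm with a two-finger parallel gripper is mounted at the origin on a cart in front of the work surface, level with it; the furniture and walls round the work are solid. World frame = base frame: x ahead of the robot, y to its left, z up, the work surface at z = 0. Lengths are in m, angles in rad, forces in N, time in s.
With the tool pointing down it reaches from about 0.275 to 0.975 m from the base axis. Payload 8.4 kg.
Tool frame: the origin (TCP) lies between the finger pads; the fingertips stand 8 mm ahead of it and the grasp point (between the pads) lies 11 mm behind it; x points along the fingers, y is the direction in which the jaws open and shut, and the axes are right-handed (so a half turn about x gives the same grasp; the last joint's range is limited). The gripper opens to 92 mm and grips with 3 to 60 N. Pads are 20 mm wide; open, the fingers measure 128 mm over their backs; the gripper's body (75 mm by 189 mm) begins 69 mm behind the grasp point.
Start: joints at [1.26, 0.353, 1.633, -0, 1.155, -0.002], TCP at [0.19, 0.595, 0.223] pointing down, gripper open.
Joint ranges: [-2.63, 2.63], [-0.92, 2.1], [0.06, 2.66], [-1.3, 4.44], [0, 2.69], [-3.02, 3.02]. Speed limits (rad/s): [2.22, 2.22, 2.79, 3.14, 3.14, 3.14].

## Interface

Orientations are given as a rotation vector (axis times angle).
In Python, from bench import bot, cams, sign_off gives the robot as it stands. The module is installed in compiled form; this text tells all that it offers.
- The arm moves only by the tool drive_tool, never from a script. Its argument "series" is a list of rows, each a list of 7 numbers: the turn, a rotation vector about the world's x, y, z in rad, then the shift along the world's x, y, z in m, then the closure in counts, from 0 (fully open) to 255 (shut). A call has 1 to 20 rows; each row is the pose to reach, as a shift and turn from the pose commanded when the call began; what a row does not reach only later rows make up. A row lasts 1/12 s, in which the tool goes at most 41.7 mm and 7.16 degrees, less where a joint would pass 70% of its speed; a pose out of reach is approached as far as the arm can. A call with a gripper value outside its range is refused whole. The fingers move at their own pace and stop on an object; "newtons" is the grip in N (left out, the last holds). Time passes only in rows, so rows that repeat a pose let the fingers close. It gives the time, the measured TCP pose, the force and the opening at its end, in the units of the state.
- bot.sense(): the state, without advancing time (a new reading comes with each control period).
- cams.camera(name): name is "side" or "top"; returns a dict with "img" (384x512x3 uint8, blue, green, red), "depth" (384x512 float32, m along the optical axis (not along the pixel's ray), 0 where there is no reading), "intrinsics" (3x3 intrinsics, pixels), "k1" (the pictures are not rectified: a ray, as slopes to the right and down, at radius r is drawn at 1 + k1 r^2 times it, then the intrinsics apply), "R" (3x3) and "t" (3): a world point X has camera coordinates R X + t. Camera axes: x right, y down, z forward; pixel columns grow to the right and rows downward; lengths in m; the calibration is good to about 2 mm. A picture is of the moment at which its call begins.
- sign_off(): hands the job in, once; it reports no verdict.
The state is a dict: "clock": time; "joint_pos": joint angles; "dq": joint speeds; "joint_efforts": joint torques, N m; "eef_pos": TCP position; "tcp_rot": TCP orientation; "ft_force": force on the tool from outside, world axes, zero at the start; "moment": the same for the moment, N m; "opening": opening from 0.0 (shut) to 1.0 (fully open).
Only numpy, scipy, OpenCV 4.12 (cv2) and the standard library are available. Lean on these libraries where they do the work, as an engineer would, in place of code of your own. Each camera call takes 0.05 s, during which the arm holds its last target. There are 200 camera calls.

## Task

Undo the red wing knob of the bottle clamp (it has a left-hand thread, so it loosens clockwise; feel which way it gives and do not force it) and swing the blue hold-down bar open towards yourself. Then stand every bottle from the rack upright on whichever of the two black mats has no glassware on it, holding the thin-walled bottles lightly (10 N of grip is plenty), and finally swing the empty rack's bar shut again, leaving the knob loose and everything else where it stands.

Things in the scene. Friction and masses are not known exactly. Their poses are not given: they have to be found in the camera images.
- knob_grip (a point): Centre of the grip wing of the red wing knob: an upright bar 56 mm long (along this point's x axis), 13 mm thick (along its y axis) and 34 mm tall (17 mm above and below this point), with a white dot on one end of its top. It stands on the rack's right pillar, about 0.18 m above the worktop; from 5 mm under the wing down there is a steel collar of 27 mm diameter. Turning about the vertical, it also rises 4 mm per radian as it loosens.
- wing_knob (a joint): Turn of the wing knob in rad: about 0 to 0.2 at the start (tight: 0 is a firm stop), grows as it turns clockwise seen from above (loosening, left-hand thread; friction about 0.06 N m), end stop at 3.2. Below about 1.3 the collar locks the bar; from 2.4 on it counts as loose and the bar is well free. Turned anticlockwise against the stop with force it yields a little; -0.06 counts as forced. It stays where it is left.
- hold_bar (a joint): Swing of the blue hold-down bar in rad about its vertical hinge: 0 shut over the bottles (firm stop), grows as it swings towards the robot (clockwise seen from above), up to 2.1. Open means more than 1.3. It stays where it is left (friction about 0.08 N m). The bar is 24 mm wide, 12 mm thick, 0.355 m long, underside 130 mm and top 142 mm above the worktop.
- bar_peg (a point): Middle of the round black upright peg on the bar by which it is swung: 14 mm diameter, 38 mm tall (this point is 18 mm below its top), 135 mm from the bar's hinge.
- bar_hinge (a point): Point on the bar's vertical hinge axis (top of the rack's left pillar, 130 mm above the worktop). Further left, from about world y = 0.2 on, stands a shaker with a raised tray and a loaded basket (up to about 0.33 m high): keep clear of it.
- clamp_rack: The fixed clamp rack: plate 110 mm (x), y = -198 to +175 mm, top 13 mm above the worktop; origin on its middle line, on the worktop. Hinge pillar at y = +155 mm, knob pillar at y = -178 mm. Steel guard rails along y at x = -48 and +48 mm, 8 mm round, tops 45 mm up: lift the bottles over. Bottle places at y = +85, +23, -39, -101 mm on the middle line; some may be empty.
- bottle_1_mid (a point): Centre (half-way up, 56 mm above its foot) of a white capped sample bottle, 46 mm diameter, 112 mm tall, 0.14 to 0.25 kg, bottom-heavy, smooth (friction about 0.4), straight-sided to about 75 mm up; z is its own axis. It stands loose on the rack's plate. Thin-walled: a light grip only (up to 20 N on each finger is tolerated). None if this bottle is not there this time or while it is held.
- bottle_2_mid (a point): Centre (half-way up, 56 mm above its foot) of a white capped sample bottle, 46 mm diameter, 112 mm tall, 0.14 to 0.25 kg, bottom-heavy, smooth (friction about 0.4), straight-sided to about 75 mm up; z is its own axis. It stands loose on the rack's plate. Thin-walled: a light grip only (up to 20 N on each finger is tolerated). None if this bottle is not there this time or while it is held.
- bottle_3_mid (a point): Centre (half-way up, 56 mm above its foot) of a white capped sample bottle, 46 mm diameter, 112 mm tall, 0.14 to 0.25 kg, bottom-heavy, smooth (friction about 0.4), straight-sided to about 75 mm up; z is its own axis. It stands loose on the rack's plate. Thin-walled: a light grip only (up to 20 N on each finger is tolerated). None if this bottle is not there this time or while it is held.
- bottle_4_mid (a point): Centre (half-way up, 56 mm above its foot) of a white capped sample bottle, 46 mm diameter, 112 mm tall, 0.14 to 0.25 kg, bottom-heavy, smooth (friction about 0.4), straight-sided to about 75 mm up; z is its own axis. It stands loose on the rack's plate. Thin-walled: a light grip only (up to 20 N on each finger is tolerated). None if this bottle is not there this time or while it is held.
- left_mat: Fixed black rubber mat with a grey border line, 112 mm (x) by 220 mm (y), 3 mm thick; origin at the centre of its underside. A bottle stands on it when its whole foot is on the mat.
- right_mat: The other, like mat, further to the right.
- beaker_mid (a point): Centre (46 mm up) of a glass beaker, 70 mm diameter, 92 mm tall, standing loose on the left part of the left mat. None if it is not there this time; then the left mat is the free one.
- flask_mid (a point): Centre (53 mm up) of a conical glass side-arm flask, 71 mm diameter, 106 mm tall, standing loose on the right part of the right mat. None if it is not there this time; then the right mat is the free one. Exactly one of beaker and flask is there.
- tape: Roll of tan tape, 68 mm diameter, 19 mm tall, lying loose on the worktop: leave alone. Origin at its underside.
- dish: Glass petri dish, 70 mm diameter, 16 mm tall, standing loose on the worktop: leave alone. Origin at its underside.
Things that resemble listed ones, but are neither listed nor needed, are in the scene too. What is shaped like the part that bears bottle_1_mid but green or orange is not meant.

How it is judged:
By the outcome, as a careful person would: the job done as asked, in the order asked, and still so for the second after the job is handed in, with the robot touching nothing.
Of bottle_1, bottle_2, bottle_3, bottle_4 only 2 to 4 are there at a start; the rules pass over those that are not, and their reading is None.
Of glass_beaker, filter_flask only 1 to 1 are there at a start; the rules pass over those that are not, and their reading is None.
At some moment in a run one of bottle_1, bottle_2, bottle_3, bottle_4 may be knocked a few centimetres aside while the robot is not near it.
Once in a run the grip may slacken for a moment while it holds something.
It also fails if it takes over 210 s, if anything falls off the work surface, if the arm or the gripper's body presses on something with over 40 N, if the wrist force passes 120 N, or if a joint passes its speed limit or range.

## Working session

There is one attempt and no reset: what is moved stays moved. The work goes in short steps, Python scripts to look and compute and a tool call to move; the robot and the scene stay as the last step left them, time stands still between calls to the robot, and variables do not carry over. Pictures are saved under pics/ and viewed, about 12 in all and at most 16, crops included, and the job is handed in when it is done.

Besides the shell and the picture viewer there is one more tool, called after "Request:" by a JSON object that holds its "method" and its "body", one argument or row to a line. drive_tool: Moves the arm, as the interface text tells. Its arguments: {"type":"object","properties":{"series":{"type":"array"},"newtons":{"type":"number"}},"required":["series"]}

```bash
mkdir -p pics; cat > h.py <<'E'
import numpy as np, cv2
from bench import bot, cams
def grab(n):
    c=cams.camera(n); return c
def world(c,u,v,z=None):
    """pixel->world, by depth (z None) or on plane z"""
    K=c['intrinsics']; d=np.array([c['k1'],0,0,0,0],float) 
    p=cv2.undistortPoints(np.array([[[u,v]]],float),K,d)[0,0]
    ray=c['R'].T@np.array([p[0],p[1],1.]); o=-c['R'].T@c['t']
    if z is None:
        return o+ray*c['depth'][int(round(v)),int(round(u))]
    return o+ray*(z-o[2])/ray[2]
def pix(c,X):
    q=cv2.projectPoints(np.array([X],float),cv2.Rodrigues(c['R'])[0],c['t'],c['intrinsics'],np.array([c['k1'],0,0,0,0],float))[0]
    return q[0,0]
def cloud(c):
    K=c['intrinsics'];d=np.array([c['k1'],0,0,0,0],float)
    v,u=np.mgrid[0:384,0:512]
    p=cv2.undistortPoints(np.stack([u,v],-1).reshape(-1,1,2).astype(float),K,d).reshape(384,512,2)
    D=c['depth']
    P=np.dstack([p[...,0]*D,p[...,1]*D,D])
    return (P-c['t'])@c['R']
E
python3 - <<'E'
from h import *
for n in('side','top'):
    c=grab(n); cv2.imwrite(f'pics/{n}0.png',c['img']); print(n,-c['R'].T@c['t'],c['R'][2],c['k1'],c['intrinsics'][0,0])
    np.savez(f'{n}0.npz',**{k:v for k,v in c.items()})
print(bot.sense())
E
```

```text
side [ 0.16845216 -0.56812154  1.12427998] [ 0.3269483   0.30840044 -0.89330508] 0.03119961298319971 419.88871831680655
top [ 0.44500442 -0.21947988  1.12729728] [ 0.09112925  0.00667156 -0.99581673] -0.08822132535923449 351.23066679966115
{'clock': 0.1, 'joint_pos': array([ 1.25959693e+00,  3.53561131e-01,  1.63404616e+00, -1.48178135e-05,
        1.15517347e+00, -2.40940617e-03]), 'dq': array([ 0.00083408, -0.00094488, -0.001538  , -0.00050411,  0.00010167,
        0.00166841]), 'joint_efforts': array([-2.15845357e-03, -5.94905162e+01, -3.34935629e+01,  6.97665056e-02,
        1.83290604e-02, -4.48370054e-05]), 'eef_pos': array([0.189823  , 0.5950362 , 0.22195566]), 'tcp_rot': array([ 0.24142355,  1.55734872, -0.24327631]), 'ft_force': array([ 0.48492985, -0.0599096 ,  0.61498032]), 'moment': array([-0.03568282, -0.02662907, -0.03162875]), 'opening': 0.9985045580665475}
```

View pics/side0.png

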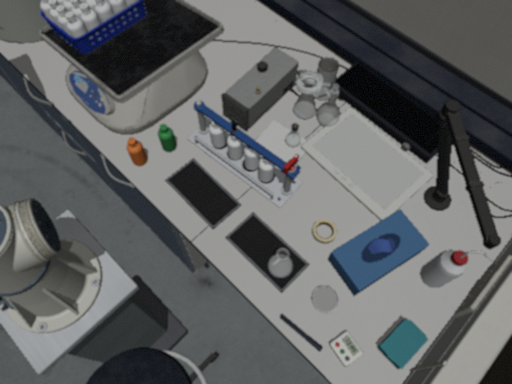

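View pics/top0.png

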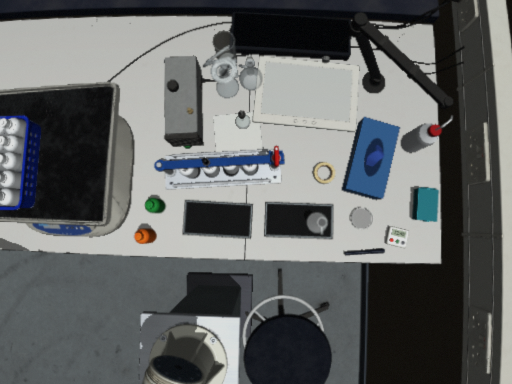

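Candidates: the red knob is at top (277,157), and the wash bottle's red cap at (435,130) is not it. The four white bottles are in the rack at about (190–250,168). The green (154,204) and orange (145,236) bottles, the small flask (242,120) and the basket bottles are not meant. The flask stands on the right mat, so the left mat (217,218) is free. Next I measure and check a close crop.

```bash
python3 - <<'E'
from h import *
from types import SimpleNamespace
cs={n:dict(np.load(f'{n}0.npz')) for n in('side','top')}
for n,c in cs.items():
    c['k1']=float(c['k1']); W=cloud(c); hsv=cv2.cvtColor(c['img'],cv2.COLOR_BGR2HSV); z=W[...,2]
    H,S,V=[hsv[...,i] for i in range(3)]
    red=((H<8)|(H>172))&(S>140)&(V>70)
    blue=(H>100)&(H<130)&(S>120)
    for nm,m,lo,hi in(('red',red,.1,.3),('bluebar',blue&(W[...,1]<.2)&(W[...,1]>-.3)&(W[...,0]>.4),.11,.2)):
        m=m&(z>lo)&(z<hi)
        k,lab,st,ce=cv2.connectedComponentsWithStats(m.astype(np.uint8))
        for i in range(1,k):
            if st[i,4]<15: continue
            q=W[lab==i]; r=cv2.minAreaRect(q[:,:2].astype(np.float32)*1000)
            print(n,nm,st[i],q.mean(0).round(3),np.percentile(z[lab==i],[5,50,95]).round(3),[np.round(a,1) for a in r])
    # mats: dark low
    g=c['img'].max(2); m=(g<45)&(z>-.01)&(z<.02)&(W[...,0]>.25)&(W[...,0]<.6)&(W[...,1]<.3)&(W[...,1]>-.5)
    k,lab,st,ce=cv2.connectedComponentsWithStats(m.astype(np.uint8))
    for i in range(1,k):
        if st[i,4]>300:
            q=W[lab==i];print(n,'mat',st[i],q.mean(0).round(3),[np.round(a,1) for a in cv2.minAreaRect(q[:,:2].astype(np.float32)*1000)])
    # bottle tops: z ~ .125
    m=(z>.112)&(z<.129)&(S<70)&(V>90)&(W[...,0]>.4)&(W[...,0]<.65)&(abs(W[...,1])<.3)
    k,lab,st,ce=cv2.connectedComponentsWithStats(m.astype(np.uint8))
    for i in range(1,k):
        if st[i,4]>15: print(n,'cap',st[i],W[lab==i].mean(0).round(3),z[lab==i].max().round(3))
c=cs['top'];a=cv2.resize(c['img'][130:250,130:345],None,fx=3.7,fy=3.7,interpolation=cv2.INTER_CUBIC)
cv2.imwrite('pics/crop1.png',cv2.convertScaleAbs(a,alpha=1.4,beta=10))
c=cs['side'];a=cv2.resize(c['img'][85:285,110:330],None,fx=3,fy=3,interpolation=cv2.INTER_CUBIC)
cv2.imwrite('pics/crop2.png',cv2.convertScaleAbs(a,alpha=1.4,beta=10))
E
```

```text
side red [284 158  13  15  89] [ 0.622 -0.261  0.185] [0.172 0.187 0.191] [array([ 624.7, -259.6]), array([41.5, 11.4]), np.float64(3.8)]
side red [453 252  14  13 115] [ 0.717 -0.706  0.178] [0.175 0.178 0.181] [array([ 720., -706.]), array([29. , 28.3]), np.float64(69.7)]
side bluebar [195 103  90  67 675] [ 0.615 -0.086  0.142] [0.138 0.142 0.145] [array([616.8, -77.6]), array([ 26.8, 326.3]), np.float64(5.3)]
side bluebar [287 167  12  12  48] [ 0.63  -0.273  0.142] [0.138 0.142 0.147] [array([ 632.6, -272.8]), array([17.5, 33.9]), np.float64(74.9)]
side mat [ 169  162   68   63 1921] [ 0.458 -0.082  0.003] [array([458.4, -80.3]), array([203.7,  95.7]), np.float64(88.4)]
side mat [ 230  216   75   72 1730] [ 0.461 -0.325  0.004] [array([ 461.6, -339. ]), array([203.8,  94.9]), np.float64(89.5)]
side cap [142  69  34  25 188] [0.592 0.241 0.118] 0.129
side cap [211 121   8   7  24] [0.598 0.007 0.12 ] 0.128
top red [430 125  12  11  96] [ 0.722 -0.705  0.177] [0.174 0.177 0.18 ] [array([ 722.2, -706.7]), array([29.1, 34.2]), np.float64(1.4)]
top red [272 150   8  16  85] [ 0.629 -0.255  0.183] [0.155 0.188 0.19 ] [array([ 627.4, -255.3]), array([19.7, 41.9]), np.float64(89.1)]
top bluebar [207 151  67  16 514] [ 0.625 -0.158  0.142] [0.139 0.142 0.145] [array([ 629.5, -154.5]), array([ 36.7, 187.9]), np.float64(3.3)]
top bluebar [279 151   5  13  41] [ 0.636 -0.273  0.143] [0.139 0.143 0.149] [array([ 636.9, -272.6]), array([33.7, 11.1]), np.float64(7.4)]
top bluebar [155 159  51  12 376] [0.61  0.016 0.142] [0.139 0.142 0.145] [array([610.6,  16.3]), array([ 29.3, 143.9]), np.float64(4.9)]
top mat [ 185  202   65   34 1888] [ 0.459 -0.08   0.003] [array([459.2, -78.9]), array([204.5,  95.6]), np.float64(88.2)]
top mat [ 267  204   64   32 1504] [ 0.464 -0.323  0.003] [array([ 462.5, -339.2]), array([204.1,  95.5]), np.float64(89.4)]
```

View pics/crop1.png

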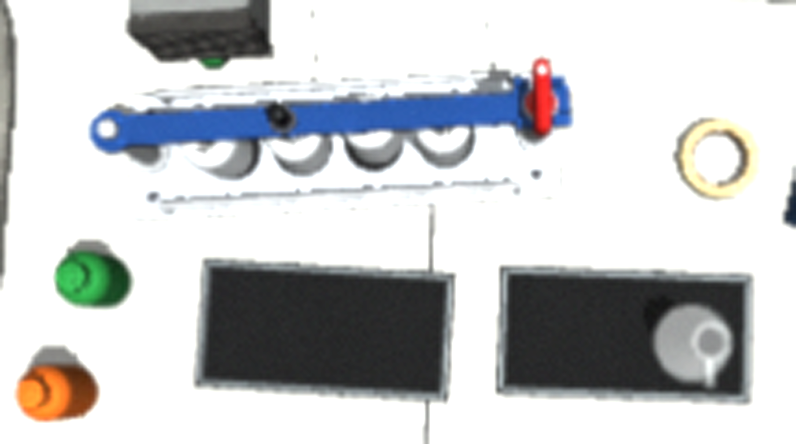

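View pics/crop2.png

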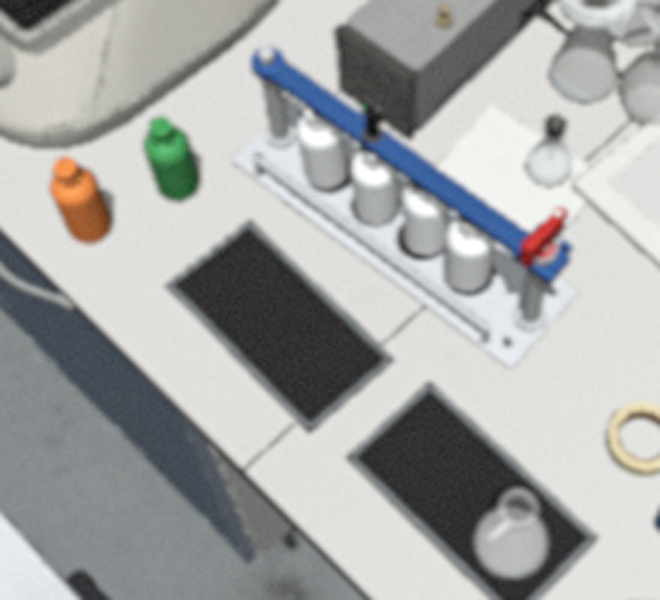

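The crops confirm four bottles under the bar, the knob at the bar's right end with its white dot on the far end, the peg at about (278,118), and the flask on the right mat. Next I fit the precise geometry.

```bash
python3 - <<'E'
from h import *
from scipy.spatial.transform import Rotation as Ro
cs={n:dict(np.load(f'{n}0.npz')) for n in('side','top')}
for n,c in cs.items():
    c['k1']=float(c['k1']); W=cloud(c); hsv=cv2.cvtColor(c['img'],cv2.COLOR_BGR2HSV); X,Y,z=[W[...,i] for i in range(3)]
    H,S,V=[hsv[...,i] for i in range(3)]
    b=(H>100)&(H<130)&(S>120)&(z>.137)&(z<.147)&(Y<.2)&(Y>-.24)&(X>.5)&(X<.7)
    f=np.polyfit(Y[b],X[b],1); print(n,'bar x=%.4f*y+%.4f'%tuple(f),'y',Y[b].min().round(3),Y[b].max().round(3))
    for y in(.0,-.1,-.2): 
        s=b&(abs(Y-y)<.02); print('  ',y,(X[s]).mean().round(4),X[s].min().round(3),X[s].max().round(3))
    r=((H<8)|(H>172))&(S>120)&(z>.18)&(z<.2)&(X<.68)
    q=np.argwhere(r)
    p=np.array([world(c,u,v,.19)[:2] for v,u in q]); m=p.mean(0); w,e=np.linalg.eigh(np.cov(p.T)); print('  knob on z=.19',m.round(4),'dir',e[:,1].round(3),'len',np.ptp(p@e[:,1]).round(3),np.ptp(p@e[:,0]).round(3), 'zmed',np.median(z[r]).round(4))
    k=(V<50)&(z>.15)&(z<.19)&(X>.55)&(X<.68)&(abs(Y+.06)<.06); print('  peg',W[k].mean(0).round(4),k.sum(),z[k].max() if k.any() else 0)
    for nm,lo,hi in(('green',45,85),('orange',9,20)):
        g=(H>lo)&(H<hi)&(S>150)&(z>.02)&(X<.57)&(abs(Y)<.25)&(X>.25); print('  ',nm,W[g].mean(0).round(3),z[g].max().round(3),g.sum())
    h=(S<60)&(V>140)&(z>.137)&(z<.152)&(abs(Y-.09)<.03)&(abs(X-.6)<.04); print('  hinge',W[h].mean(0).round(4),h.sum())
    sh=(z>.15)&(Y>.12)&(X>.2)&(X<.9); print('  shaker ymin',Y[sh].min(),'xmin',X[sh&(Y<.35)].min())
    if n=='side':
        w=(S<60)&(z>.06)&(z<.1)&(Y>-.3)&(Y<.08)&(X>.52)&(X<.65); 
        for i in range(4):
            pass
s=bot.sense(); print(Ro.from_rotvec(s['tcp_rot']).as_matrix().round(3))
E
```

```text
side bar x=-0.0848*y+0.6080 y -0.239 0.085
   0.0 0.6086 0.597 0.619
   -0.1 0.6169 0.606 0.628
   -0.2 0.6249 0.614 0.636
  knob on z=.19 [ 0.6225 -0.2607] dir [-0.998 -0.068] len 0.046 0.013 zmed 0.188
  peg [ 0.6135 -0.0631  0.1733] 37 0.18570438618865176
   green [0.486 0.095 0.058] 0.112 86
   orange [0.394 0.124 0.071] 0.116 297
  hinge [0.6104 0.0785 0.1506] 1
  shaker ymin 0.17894099529268462 xmin 0.4259248224045169
top bar x=-0.0853*y+0.6114 y -0.24 0.088
   0.0 0.6118 0.601 0.626
   -0.1 0.6199 0.609 0.631
   -0.2 0.6279 0.615 0.639
  knob on z=.19 [ 0.6297 -0.2556] dir [-0.999 -0.055] len 0.052 0.012 zmed 0.1883
  peg [ 0.6146 -0.0602  0.1751] 29 0.18455381946069488
   green [0.493 0.098 0.095] 1.127 204
   orange [0.401 0.127 0.082] 1.127 249
  hinge [0.6041 0.0769 0.1508] 1
  shaker ymin 0.1802315142749735 xmin 0.42750637899294053
[[-0.     0.304  0.953]
 [-0.001  0.953 -0.304]
 [-1.    -0.001  0.   ]]
```

Request:
{"method": "drive_tool", "body": {
  "series": [
    [0,0,0,0.11,-0.2,0.2,0],
    [0,0,0,0.11,-0.2,0.2,0],
    [0,0,0,0.11,-0.2,0.2,0],
    [0,0,0,0.11,-0.2,0.2,0],
    [0,0,0,0.11,-0.2,0.2,0],
    [0,0,0,0.11,-0.2,0.2,0],
    [0,0,0,0.11,-0.2,0.2,0],
    [0,0,0.37,0.13,-0.6,0.2,0],
    [0,0,0.37,0.13,-0.6,0.2,0],
    [0,0,0.37,0.13,-0.6,0.2,0],
    [0,0,0.37,0.13,-0.6,0.2,0],
    [0,0,0.37,0.13,-0.6,0.2,0],
    [0,0,0.37,0.13,-0.6,0.2,0],
    [0,0,0.37,0.13,-0.6,0.2,0],
    [0,0,0.37,0.13,-0.6,0.2,0],
    [0,0,0.37,0.13,-0.6,0.2,0],
    [0,0,0.37,0.13,-0.6,0.2,0],
    [0,0,0.37,0.13,-0.6,0.2,0]
  ],
  "newtons": 20
}}

```text
clock: 1.6
eef_pos: [0.3196, -0.0107, 0.4227]
tcp_rot: [-0.043, 1.57, 0.039]
ft_force: [-0.2, 1.1, -0.8]
opening: 1.003
```

Request:
{"method": "drive_tool", "body": {
  "series": [
    [0,0,0,0.31,-0.253,-0.08,0],
    [0,0,0,0.31,-0.253,-0.08,0],
    [0,0,0,0.31,-0.253,-0.08,0],
    [0,0,0,0.31,-0.253,-0.08,0],
    [0,0,0,0.31,-0.253,-0.08,0],
    [0,0,0,0.31,-0.253,-0.08,0],
    [0,0,0,0.31,-0.253,-0.08,0],
    [0,0,0,0.31,-0.253,-0.08,0],
    [0,0,0,0.31,-0.253,-0.08,0],
    [0,0,0,0.31,-0.253,-0.08,0],
    [0,0,0,0.31,-0.253,-0.15,0],
    [0,0,0,0.31,-0.253,-0.15,0],
    [0,0,0,0.31,-0.253,-0.15,0],
    [0,0,0,0.31,-0.253,-0.15,0],
    [0,0,0,0.31,-0.253,-0.15,0]
  ]
}}

```text
clock: 2.85
eef_pos: [0.6307, -0.2572, 0.2744]
tcp_rot: [-0.049, 1.569, 0.048]
ft_force: [0.8, 0.9, 0.3]
opening: 1.0
```

```bash
python3 - <<'E'
from h import *
s=bot.sense(); print(s['eef_pos'],s['joint_pos'].round(3),s['ft_force'].round(1))
c=grab('side'); a=c['img'][90:210,200:360]; b=grab('top')['img'][90:210,200:360]
cv2.imwrite('pics/k1.png',cv2.convertScaleAbs(cv2.resize(np.hstack([a,b]),None,fx=2.5,fy=2.5,interpolation=cv2.INTER_CUBIC),alpha=1.4))
E
```

```text
[ 0.63070708 -0.25719989  0.27435563] [-0.389  0.4    1.448  0.     1.292 -2.022] [0.8 0.9 0.3]
```

View pics/k1.png

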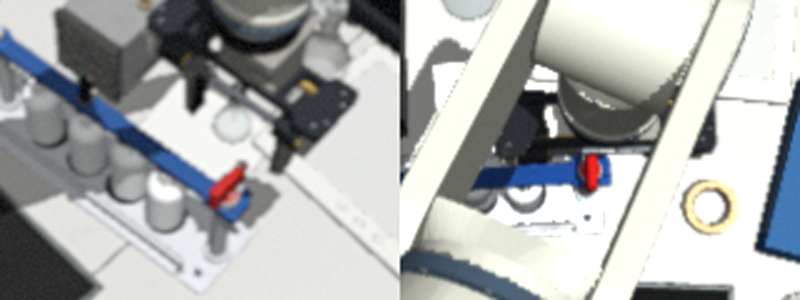

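Request:
{"method": "drive_tool", "body": {
  "series": [
    [0,0,0,0,0,-0.04,0],
    [0,0,0,0,0,-0.07,0],
    [0,0,0,0,0,-0.09,0],
    [0,0,0,0,0,-0.105,0],
    [0,0,0,0,0,-0.107,0],
    [0,0,0,0,0,-0.107,255],
    [0,0,0,0,0,-0.107,255],
    [0,0,0,0,0,-0.107,255],
    [0,0,0,0,0,-0.107,255],
    [0,0,0,0,0,-0.107,255],
    [0,0,0,0,0,-0.107,255],
    [0,0,0,0,0,-0.107,255],
    [0,0,0,0,0,-0.107,255]
  ],
  "newtons": 15
}}

```text
clock: 4.03
eef_pos: [0.63, -0.2576, 0.1657]
tcp_rot: [-0.048, 1.57, 0.048]
ft_force: [-0.1, -0.0, -0.4]
opening: 0.44
```

Request:
{"method": "drive_tool", "body": {
  "series": [
    [0,0,0,0,0,0,255],
    [0,0,0,0,0,0,255],
    [0,0,0,0,0,0,255],
    [0,0,0,0,0,0,255],
    [0,0,0,0,0,0,255],
    [0,0,0,0,0,0,255],
    [0,0,0,0,0,0,255],
    [0,0,0,0,0,0,255]
  ]
}}

```text
clock: 4.7
eef_pos: [0.6298, -0.2559, 0.1655]
tcp_rot: [-0.046, 1.571, 0.05]
ft_force: [-1.3, 6.5, 1.8]
opening: 0.138
```

```bash
python3 -c "
from h import *
s=bot.sense();print(s['eef_pos'],s['ft_force'].round(2),s['moment'].round(3),s['opening'],s['joint_pos'][5])"
```

```text
[ 0.62977945 -0.25592978  0.16549596] [-1.26  6.53  1.84] [1.214 0.058 0.044] 0.13835922987819813 -2.0223347050514513
```

Request:
{"method": "drive_tool", "body": {
  "series": [
    [0,0,0,0,0.002,0,255],
    [0,0,0,0,0.002,0,255],
    [0,0,-0.05,0,0.002,0,255],
    [0,0,-0.1,0,0.002,0,255],
    [0,0,-0.15,0,0.002,0,255],
    [0,0,-0.2,0,0.002,0.001,255],
    [0,0,-0.25,0,0.002,0.001,255],
    [0,0,-0.25,0,0.002,0.001,255]
  ]
}}

```text
clock: 5.37
eef_pos: [0.6298, -0.2551, 0.1666]
tcp_rot: [0.151, 1.566, -0.149]
ft_force: [0.1, 2.3, 1.4]
opening: 0.142
```

```bash
python3 -c "
from h import *
s=bot.sense();print(s['eef_pos'],s['ft_force'].round(2),s['moment'].round(3),s['opening'],s['joint_pos'][5])"
```

```text
[ 0.62984243 -0.25513518  0.16655451] [0.08 2.32 1.4 ] [ 0.426  0.122 -0.037] 0.14176852691310388 -1.7673918475313877
```

Request:
{"method": "drive_tool", "body": {
  "series": [
    [0,0,-0.1,0,0.001,0.0005,255],
    [0,0,-0.2,0,0.001,0.001,255],
    [0,0,-0.3,0,0.001,0.001,255],
    [0,0,-0.4,0,0.001,0.0015,255],
    [0,0,-0.5,0,0.001,0.002,255],
    [0,0,-0.6,0,0.001,0.0025,255],
    [0,0,-0.7,0,0.001,0.003,255],
    [0,0,-0.8,0,0.001,0.003,255],
    [0,0,-0.9,0,0.001,0.0035,255],
    [0,0,-1.0,0,0.001,0.004,255],
    [0,0,-1.1,0,0.001,0.0045,255],
    [0,0,-1.2,0,0.001,0.005,255],
    [0,0,-1.2,0,0.001,0.005,255]
  ]
}}

```text
clock: 6.45
eef_pos: [0.632, -0.2548, 0.1722]
tcp_rot: [1.078, 1.284, -1.075]
ft_force: [6.0, 0.5, -2.0]
opening: 0.141
```

```bash
python3 -c "
from h import *
s=bot.sense();print(s['eef_pos'],s['ft_force'].round(2),s['moment'].round(3),s['opening'],s['joint_pos'][5])"
```

```text
[ 0.63204745 -0.25475985  0.17222989] [ 5.97  0.55 -1.97] [ 0.06  -1.193 -0.069] 0.14116044004007924 -0.5638824692941652
```

Request:
{"method": "drive_tool", "body": {
  "series": [
    [0,0,-0.1,0.001,0,0.0005,255],
    [0,0,-0.2,0.002,0,0.001,255],
    [0,0,-0.3,0.002,0,0.001,255],
    [0,0,-0.4,0.002,0,0.0015,255],
    [0,0,-0.5,0.002,0,0.002,255],
    [0,0,-0.6,0.002,0,0.0025,255],
    [0,0,-0.7,0.002,0,0.003,255],
    [0,0,-0.8,0.002,0,0.003,255],
    [0,0,-0.9,0.002,0,0.0035,255],
    [0,0,-1.0,0.002,0,0.004,255],
    [0,0,-1.1,0.002,0,0.0045,255],
    [0,0,-1.2,0.002,0,0.005,255],
    [0,0,-1.28,0.002,0,0.005,255],
    [0,0,-1.28,0.002,0,0.005,255]
  ]
}}

```text
clock: 7.62
eef_pos: [0.633, -0.2551, 0.1773]
tcp_rot: [1.961, 0.468, -1.957]
ft_force: [3.4, -1.2, 1.6]
opening: 0.139
```

```bash
python3 -c "
from h import *
s=bot.sense();print(s['eef_pos'],s['ft_force'].round(2),s['moment'].round(3),s['opening'],s['joint_pos'][5])"
```

```text
[ 0.63299689 -0.25512277  0.1772508 ] [ 3.42 -1.15  1.64] [-0.258 -0.418 -0.073] 0.13874584743714577 0.7148770501089852
```

Request:
{"method": "drive_tool", "body": {
  "series": [
    [0,0,0,0,0,0,0],
    [0,0,0,0,0,0,0],
    [0,0,0,0,0,0,0],
    [0,0,0,0,0,0,0],
    [0,0,0,0,0,0,0],
    [0,0,0,0,0,0,0],
    [0,0,0,0,0,0.04,0],
    [0,0,0,0,0,0.08,0],
    [0,0,0.12,-0.002,0.04,0.08,0],
    [0,0,0.24,-0.006,0.08,0.08,0],
    [0,0,0.36,-0.01,0.12,0.08,0],
    [0,0,0.48,-0.014,0.15,0.08,0],
    [0,0,0.6,-0.0175,0.18,0.08,0],
    [0,0,0.72,-0.0175,0.196,0.08,0],
    [0,0,0.84,-0.0175,0.196,0.08,0],
    [0,0,0.96,-0.0175,0.196,0.08,0],
    [0,0,1.08,-0.0175,0.196,0.08,0],
    [0,0,1.19,-0.0175,0.196,0.08,0],
    [0,0,1.19,-0.0175,0.196,0.08,0]
  ]
}}

```text
clock: 9.2
eef_pos: [0.6144, -0.0584, 0.2566]
tcp_rot: [1.137, 1.254, -1.137]
ft_force: [0.7, -0.6, -0.3]
opening: 0.999
```

```bash
python3 - <<'E'
from h import *
s=bot.sense(); print(s['eef_pos'],s['tcp_rot'],s['joint_pos'].round(3),s['ft_force'].round(1),s['opening'])
c=grab('side'); a=c['img'][90:210,190:350]; b=grab('top')['img'][90:210,200:360]
cv2.imwrite('pics/k2.png',cv2.convertScaleAbs(cv2.resize(np.hstack([a,b]),None,fx=2.5,fy=2.5,interpolation=cv2.INTER_CUBIC),alpha=1.4))
E
```

```text
[ 0.61435843 -0.05843652  0.25660016] [ 1.13701321  1.25380221 -1.13711112] [-0.097  0.311  1.615 -0.     1.216 -0.195] [ 0.7 -0.6 -0.3] 0.9986508894228853
```

View pics/k2.png

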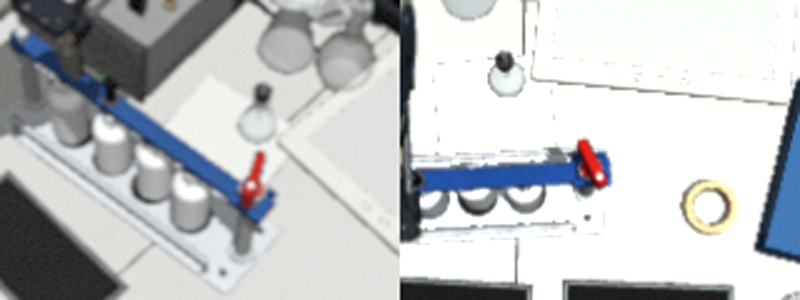

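```bash
python3 - <<'E'
from h import *
for n in('side','top'):
    c=dict(np.load(f'{n}0.npz')); c['k1']=float(c['k1']); W=cloud(c); m=(W[...,2]>.02)&(W[...,2]<.5)&(W[...,0]>.655)&(W[...,0]<.8)&(W[...,1]>-.16)&(W[...,1]<.15)
    q=W[m]; print(n,len(q),q.min(0).round(3),q.max(0).round(3)); 
    for y in np.arange(-.14,.12,.02):
        s=q[abs(q[:,1]-y)<.01]
        if len(s): print(round(y,2),s[:,0].min().round(3),s[:,2].max().round(3))
E
```

```text
side 1935 [ 0.682 -0.16   0.02 ] [0.8   0.077 0.145]
-0.14 0.752 0.109
-0.02 0.692 0.125
0.0 0.69 0.145
0.02 0.682 0.124
0.04 0.687 0.126
0.06 0.685 0.126
0.08 0.686 0.122
top 1883 [ 0.655 -0.16   0.02 ] [0.8   0.081 0.145]
-0.14 0.668 0.112
-0.12 0.665 0.049
-0.1 0.664 0.048
-0.08 0.664 0.051
-0.06 0.66 0.048
-0.04 0.66 0.049
-0.02 0.659 0.123
0.0 0.655 0.145
0.02 0.655 0.123
0.04 0.655 0.126
0.06 0.657 0.125
0.08 0.688 0.122
```

Request:
{"method": "drive_tool", "body": {
  "series": [
    [0,0,0,0.001,0,-0.04,0],
    [0,0,0,0.001,0,-0.08,0],
    [0,0,0,0.001,0,-0.099,0],
    [0,0,0,0.001,0,-0.099,255],
    [0,0,0,0.001,0,-0.099,255],
    [0,0,0,0.001,0,-0.099,255],
    [0,0,0,0.001,0,-0.099,255],
    [0,0,0,0.001,0,-0.099,255],
    [0,0,0,0.001,0,-0.099,255],
    [0,0,0,0.001,0,-0.099,255],
    [0,0,0,0.001,0,-0.099,255],
    [0,0,0,0.001,0,-0.099,255],
    [0,0,0,0.001,0,-0.099,255],
    [0,0,0,0.001,0,-0.099,255],
    [0,0,0,0.001,0,-0.099,255],
    [0,0,0,0.001,0,-0.099,255],
    [0,0,0,0.001,0,-0.099,255],
    [0,0,0,0.001,0,-0.099,255],
    [0,0,0,0.001,0,-0.099,255],
    [0,0,0,0.001,0,-0.099,255]
  ],
  "newtons": 15
}}

```text
clock: 10.97
eef_pos: [0.6154, -0.0586, 0.1575]
tcp_rot: [1.141, 1.251, -1.141]
ft_force: [0.4, -0.4, -0.2]
opening: 0.146
```

Request:
{"method": "drive_tool", "body": {
  "series": [
    [0,0,0,0,0,0,255],
    [0,0,0,0,0,0,255],
    [0,0,0,0,0,0,255],
    [0,0,0,0,0,0,255],
    [0,0,0,0,0,0,255],
    [0,0,0,0,0,0,255]
  ]
}}

```text
clock: 11.47
eef_pos: [0.6155, -0.0586, 0.1576]
tcp_rot: [1.141, 1.251, -1.141]
ft_force: [-0.1, -0.5, -0.5]
opening: 0.148
```

Request:
{"method": "drive_tool", "body": {
  "series": [
    [0,0,0,-0.0067,0,0,255],
    [0,0,0,-0.0135,-0.0005,0,255],
    [0,0,0,-0.02,0,0,255],
    [0,0,0,-0.0269,0.0004,0,255],
    [0,0,0,-0.0336,0.0015,0,255],
    [0,0,0,-0.0403,0.0026,0,255],
    [0,0,0,-0.0403,0.0026,0,255]
  ]
}}

```text
clock: 12.05
eef_pos: [0.5733, -0.0556, 0.1576]
tcp_rot: [1.141, 1.253, -1.142]
ft_force: [0.0, -0.9, -3.7]
opening: 0.15
```

Request:
{"method": "drive_tool", "body": {
  "series": [
    [0,0,0,-0.0129,0.0035,0,255],
    [0,0,0,-0.0256,0.0083,0,255],
    [0,0,0,-0.0377,0.0144,0,255],
    [0,0,0,-0.049,0.0216,0,255],
    [0,0,0,-0.0596,0.0299,0,255],
    [0,0,0,-0.0695,0.0393,0,255],
    [0,0,0,-0.0782,0.0495,0,255],
    [0,0,0,-0.0858,0.0606,0,255],
    [0,0,0,-0.0924,0.0725,0,255],
    [0,0,0,-0.0977,0.0848,0,255],
    [0,0,0,-0.1018,0.0976,0,255],
    [0,0,0,-0.1045,0.1108,0,255],
    [0,0,0,-0.106,0.1244,0,255],
    [0,0,0,-0.1061,0.1378,0,255],
    [0,0,0,-0.1055,0.145,0,255],
    [0,0,0,-0.1055,0.145,0,255]
  ]
}}

```text
clock: 13.38
eef_pos: [0.4718, 0.0911, 0.1579]
tcp_rot: [1.142, 1.249, -1.136]
ft_force: [11.3, -1.8, -9.3]
opening: 0.146
```

Request:
{"method": "drive_tool", "body": {
  "series": [
    [0,0,0,0,0,0,0],
    [0,0,0,0,0,0,0],
    [0,0,0,0,0,0,0],
    [0,0,0,0,0,0,0],
    [0,0,0,0,0,0.04,0],
    [0,0,0,0,0,0.08,0],
    [0,0,0,0,0,0.12,0],
    [0,0,0,0,0,0.12,0],
    [0,0,0,-0.04,-0.03,0.12,0],
    [0,0,0,-0.08,-0.06,0.12,0],
    [0,0,0,-0.12,-0.1,0.12,0],
    [0,0,0,-0.15,-0.14,0.12,0],
    [0,0,0,-0.15,-0.18,0.12,0],
    [0,0,0,-0.15,-0.22,0.12,0],
    [0,0,0,-0.15,-0.22,0.12,0],
    [0,0,0,-0.15,-0.22,0.12,0]
  ]
}}

```text
clock: 14.72
eef_pos: [0.3184, -0.135, 0.2778]
tcp_rot: [1.143, 1.247, -1.145]
ft_force: [-0.0, 0.4, 0.4]
opening: 1.001
```

```bash
cat > look.py <<'E'
from h import *
import sys
s=bot.sense(); print(s['clock'],s['eef_pos'].round(4),s['joint_pos'].round(2),s['ft_force'].round(1),s['opening'].round(3))
ims=[]
for n in('side','top'):
    c=grab(n); W=cloud(c); X,Y,z=[W[...,i] for i in range(3)]; hsv=cv2.cvtColor(c['img'],cv2.COLOR_BGR2HSV);S,V=hsv[...,1],hsv[...,2]
    # white bottle blobs by depth, then circle of caps from the side/top
    m=(z>.04)&(z<.13)&(S<60)&(V>60)&(X>.4)&(X<.68)&(Y>-.24)&(Y<.055)
    m=cv2.morphologyEx(m.astype(np.uint8),cv2.MORPH_OPEN,np.ones((2,2),np.uint8))
    k,lab,st,ce=cv2.connectedComponentsWithStats(m)
    for i in range(1,k):
        if st[i,4]<25: continue
        q=W[lab==i]; zt=np.percentile(q[:,2],98); t=q[q[:,2]>zt-.012]; print(n,st[i].tolist(),'top',zt.round(3),'cap',t.mean(0).round(4),len(t),'span',np.ptp(q[:,1]).round(3))
    ims.append(c['img'][85:265,120:330])
if len(sys.argv)>1: cv2.imwrite('pics/'+sys.argv[1],cv2.convertScaleAbs(cv2.resize(np.hstack(ims),None,fx=1.9,fy=1.9,interpolation=cv2.INTER_CUBIC),alpha=1.1))
E
python3 look.py o1.png
```

```text
Traceback (most recent call last):
  File "look.py", line 3, in <module>
    s=bot.sense(); print(s['clock'],s['eef_pos'].round(4),s['joint_pos'].round(2),s['ft_force'].round(1),s['opening'].round(3))
                                                                                                         ^^^^^^^^^^^^^^^^^^
AttributeError: 'float' object has no attribute 'round'
```

```bash
sed -i "s/s\['opening'\].round(3)/s['opening']/" look.py; python3 look.py o1.png
```

```text
14.7167 [ 0.3184 -0.135   0.2778] [-0.4  -0.18  2.1  -0.    1.22 -0.49] [-0.   0.4  0.4] 1.0010572616449354
side [209, 119, 78, 61, 1429] top 0.126 cap [ 0.6021 -0.1106  0.157 ] 204 span 0.621
side [196, 138, 77, 57, 240] top 0.049 cap [ 0.5709 -0.1018  0.0445] 225 span 0.298
top [197, 151, 67, 5, 159] top 0.048 cap [ 0.6645 -0.115   0.0556] 94 span 0.214
top [184, 154, 12, 3, 33] top 0.437 cap [ 0.445  -0.2195  1.1273] 1 span 0.255
top [223, 157, 17, 17, 220] top 0.126 cap [ 0.6263 -0.1197  0.1223] 51 span 0.043
top [243, 158, 15, 17, 214] top 0.126 cap [ 0.6211 -0.1807  0.1424] 50 span 0.058
top [203, 160, 17, 17, 222] top 0.126 cap [ 0.6116 -0.0634  0.1411] 53 span 0.178
top [179, 162, 19, 17, 242] top 0.126 cap [0.606  0.0099 0.1228] 52 span 0.045
top [201, 180, 69, 7, 170] top 0.048 cap [ 0.5727 -0.1376  0.0443] 102 span 0.217
top [175, 184, 25, 4, 64] top 0.048 cap [0.56   0.0143 0.0446] 39 span 0.08
```

View pics/o1.png

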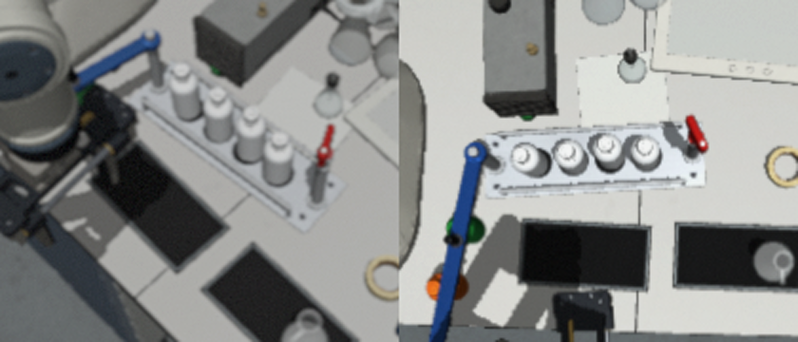

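```bash
cat > caps.py <<'E'
from h import *
def caps(zt=.125,yr=(-.24,.06),xr=(.4,.68),pr=True):
    for n in('side','top'):
        c=grab(n); W=cloud(c); X,Y,z=[W[...,i] for i in range(3)]; S=cv2.cvtColor(c['img'],cv2.COLOR_BGR2HSV)[...,1]
        m=((z>zt-.008)&(z<zt+.006)&(S<70)&(X>xr[0])&(X<xr[1])&(Y>yr[0])&(Y<yr[1])).astype(np.uint8)
        k,lab,st,ce=cv2.connectedComponentsWithStats(m)
        for i in sorted(range(1,k),key=lambda i:-W[lab==i][:,1].mean()):
            if st[i,4]<12: continue
            q=W[lab==i]; d=(q.max(0)+q.min(0))/2; print(n,st[i].tolist(),'mean',q.mean(0).round(4),'mid',d[:2].round(4),'ext',np.ptp(q,axis=0)[:2].round(3))
if __name__=='__main__':
    import sys; caps(*(float(a) for a in sys.argv[1:2]))
E
python3 caps.py
```

```text
side [211, 119, 9, 8, 55] mean [0.605  0.0082 0.123 ] mid [0.6062 0.0094] ext [0.025 0.025]
side [231, 131, 8, 8, 52] mean [ 0.6144 -0.0622  0.1225] mid [ 0.6144 -0.0618] ext [0.022 0.02 ]
side [249, 141, 8, 8, 51] mean [ 0.6268 -0.1218  0.1228] mid [ 0.627  -0.1209] ext [0.022 0.022]
side [263, 154, 9, 9, 53] mean [ 0.6244 -0.1824  0.1229] mid [ 0.6251 -0.1822] ext [0.022 0.021]
top [180, 163, 8, 8, 50] mean [0.607  0.0107 0.1228] mid [0.6063 0.0102] ext [0.021 0.022]
top [204, 160, 8, 8, 52] mean [ 0.6154 -0.06    0.1225] mid [ 0.6166 -0.0596] ext [0.021 0.021]
top [225, 157, 8, 8, 49] mean [ 0.6268 -0.1197  0.1222] mid [ 0.6269 -0.1203] ext [0.021 0.021]
top [245, 158, 8, 8, 48] mean [ 0.6249 -0.1798  0.1227] mid [ 0.6257 -0.1787] ext [0.022 0.021]
```

Request:
{"method": "drive_tool", "body": {
  "series": [
    [0,0,0,0.04,0.02,-0.01,0],
    [0,0,0,0.08,0.04,-0.02,0],
    [0,0,0,0.116,0.058,-0.03,0],
    [0,0,0,0.152,0.076,-0.04,0],
    [0,0,0,0.188,0.094,-0.05,0],
    [0,0,0,0.224,0.112,-0.06,0],
    [0,0,0,0.26,0.13,-0.07,0],
    [0,0,0,0.2876,0.1445,-0.078,0],
    [0,0,0,0.2876,0.1445,-0.078,0],
    [0,0,0,0.2876,0.1445,-0.078,0],
    [0,0,0,0.2876,0.1445,-0.078,0]
  ],
  "newtons": 10
}}

```text
clock: 15.83
eef_pos: [0.6063, 0.0153, 0.1989]
tcp_rot: [1.138, 1.254, -1.141]
ft_force: [-1.1, 0.1, 0.3]
opening: 0.997
```

```bash
python3 caps.py; python3 -c "
from h import *
s=bot.sense();print(s['eef_pos'].round(4),s['ft_force'].round(2))"
```

```text
side [211, 119, 9, 7, 54] mean [0.605  0.008  0.1233] mid [0.6056 0.0097] ext [0.025 0.025]
side [231, 131, 8, 8, 50] mean [ 0.6148 -0.063   0.1229] mid [ 0.615  -0.0623] ext [0.022 0.022]
side [249, 141, 8, 8, 50] mean [ 0.6265 -0.1215  0.1225] mid [ 0.6267 -0.12  ] ext [0.022 0.022]
side [264, 154, 8, 9, 50] mean [ 0.6247 -0.1824  0.1226] mid [ 0.6258 -0.1814] ext [0.023 0.022]
top [180, 163, 8, 8, 52] mean [0.6067 0.0102 0.1231] mid [0.6064 0.0102] ext [0.02  0.021]
top [204, 160, 8, 9, 51] mean [ 0.6155 -0.0596  0.1226] mid [ 0.6155 -0.0595] ext [0.023 0.021]
top [225, 157, 8, 8, 49] mean [ 0.6267 -0.1198  0.1226] mid [ 0.6268 -0.1203] ext [0.022 0.021]
top [245, 158, 8, 8, 46] mean [ 0.6246 -0.1798  0.1224] mid [ 0.6257 -0.1787] ext [0.022 0.021]
[0.6063 0.0141 0.2   ] [-0.65 -0.06 -0.26]
```

Request:
{"method": "drive_tool", "body": {
  "series": [
    [0,0,0,0,-0.004,-0.03,0],
    [0,0,0,0,-0.004,-0.06,0],
    [0,0,0,0,-0.004,-0.09,0],
    [0,0,0,0,-0.004,-0.12,0],
    [0,0,0,0,-0.004,-0.135,0],
    [0,0,0,0,-0.004,-0.135,0],
    [0,0,0,0,-0.004,-0.135,255],
    [0,0,0,0,-0.004,-0.135,255],
    [0,0,0,0,-0.004,-0.135,255],
    [0,0,0,0,-0.004,-0.135,255],
    [0,0,0,0,-0.004,-0.135,255],
    [0,0,0,0,-0.004,-0.135,255],
    [0,0,0,0,-0.004,-0.135,255],
    [0,0,0,0,-0.004,-0.135,255],
    [0,0,0,0,-0.004,-0.135,255],
    [0,0,0,0,-0.004,-0.135,255],
    [0,0,0,0,-0.004,-0.135,255],
    [0,0,0,0,-0.004,-0.135,255],
    [0,0,0,0,-0.004,-0.135,255],
    [0,0,0,0,-0.004,-0.135,255]
  ],
  "newtons": 10
}}

```text
clock: 17.6
eef_pos: [0.6075, 0.0095, 0.0649]
tcp_rot: [1.141, 1.251, -1.141]
ft_force: [-0.8, 0.9, 4.4]
opening: 0.496
```

Request:
{"method": "drive_tool", "body": {
  "series": [
    [0,0,0,0,0,0.01,255],
    [0,0,0,0,0,0.025,255],
    [0,0,0,0,0,0.04,255],
    [0,0,0,0,0,0.055,255],
    [0,0,0,0,0,0.065,255],
    [0,0,0,0,0,0.065,255],
    [0,0,0,-0.02,-0.002,0.065,255],
    [0,0,0,-0.045,-0.004,0.065,255],
    [0,0,0,-0.07,-0.006,0.065,255],
    [0,0,0,-0.095,-0.008,0.065,255],
    [0,0,0,-0.12,-0.01,0.065,255],
    [0,0,0,-0.138,-0.0115,0.065,255],
    [0,0,0,-0.146,-0.0115,0.065,255],
    [0,0,0,-0.146,-0.0115,0.065,255],
    [0,0,0,-0.146,-0.0115,0.065,255]
  ]
}}

```text
clock: 18.85
eef_pos: [0.4621, -0.0019, 0.1297]
tcp_rot: [1.142, 1.25, -1.14]
ft_force: [0.6, -0.4, -1.5]
opening: 0.494
```

```bash
python3 look.py p1.png | head -1
```

```text
18.85 [ 0.4621 -0.0019  0.1297] [-0.01  0.22  2.06  0.    0.86 -0.1 ] [ 0.6 -0.4 -1.5] 0.49350481358846043
```

View pics/p1.png

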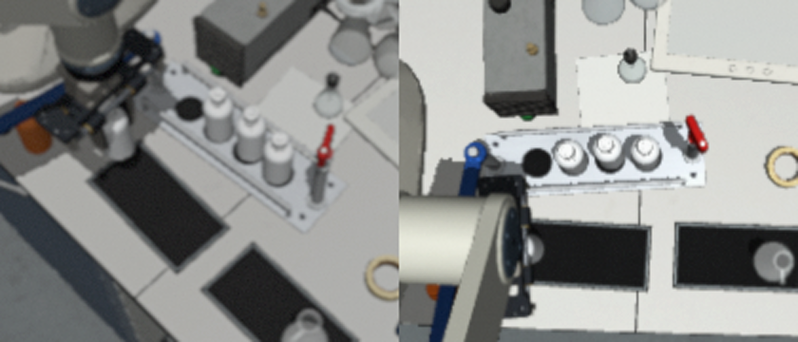

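The bottle is in the jaws above the mat's left end (side (118,130)), and three remain in the rack. Lowering.

Request:
{"method": "drive_tool", "body": {
  "series": [
    [0,0,0,0,0,-0.02,255],
    [0,0,0,0,0,-0.04,255],
    [0,0,0,0,0,-0.055,255],
    [0,0,0,0,0,-0.065,255],
    [0,0,0,0,0,-0.07,255],
    [0,0,0,0,0,-0.073,255],
    [0,0,0,0,0,-0.0745,255],
    [0,0,0,0,0,-0.0745,255],
    [0,0,0,0,0,-0.0745,255]
  ]
}}

```text
clock: 19.7
eef_pos: [0.4618, -0.002, 0.0556]
tcp_rot: [1.142, 1.25, -1.14]
ft_force: [-0.0, -0.4, -0.8]
opening: 0.493
```

Request:
{"method": "drive_tool", "body": {
  "series": [
    [0,0,0,0,0,-0.0015,255],
    [0,0,0,0,0,-0.0015,255],
    [0,0,0,0,0,-0.0015,0],
    [0,0,0,0,0,-0.0015,0],
    [0,0,0,0,0,-0.0015,0],
    [0,0,0,0,0,-0.0015,0],
    [0,0,0,0,0,0.01,0],
    [0,0,0,0,0,0.03,0],
    [0,0,0,0,0,0.06,0],
    [0,0,0,0,0,0.1,0],
    [0,0,0,0,0,0.14,0],
    [0,0,0,0.035,-0.015,0.145,0],
    [0,0,0,0.07,-0.03,0.145,0],
    [0,0,0,0.105,-0.045,0.145,0],
    [0,0,0,0.14,-0.059,0.145,0],
    [0,0,0,0.1535,-0.059,0.145,0],
    [0,0,0,0.1535,-0.059,0.145,0],
    [0,0,0,0.1535,-0.059,0.145,0],
    [0,0,0,0.1535,-0.059,0.145,0]
  ]
}}

```text
clock: 21.28
eef_pos: [0.6133, -0.0606, 0.1995]
tcp_rot: [1.14, 1.253, -1.142]
ft_force: [0.1, 0.4, 0.4]
opening: 0.999
```

```bash
python3 caps.py; echo mat; python3 caps.py .115; python3 -c "
from h import *
s=bot.sense();print(s['eef_pos'].round(4),s['ft_force'].round(2))"
```

```text
side [231, 131, 8, 8, 49] mean [ 0.6149 -0.0623  0.1229] mid [ 0.6156 -0.062 ] ext [0.021 0.022]
side [249, 141, 8, 8, 52] mean [ 0.627  -0.1217  0.1221] mid [ 0.6273 -0.12  ] ext [0.022 0.023]
side [264, 154, 8, 8, 51] mean [ 0.6245 -0.1822  0.1231] mid [ 0.6254 -0.1823] ext [0.022 0.021]
top [209, 161, 3, 7, 15] mean [ 0.6164 -0.0665  0.1212] mid [ 0.6158 -0.067 ] ext [0.018 0.006]
top [225, 157, 8, 8, 49] mean [ 0.6267 -0.1197  0.1223] mid [ 0.6269 -0.1204] ext [0.021 0.021]
top [245, 158, 8, 8, 48] mean [ 0.6248 -0.1801  0.1228] mid [ 0.6258 -0.1787] ext [0.022 0.021]
mat
side [176, 153, 8, 8, 51] mean [ 0.4594 -0.0017  0.1135] mid [ 0.4607 -0.0016] ext [0.024 0.022]
side [231, 135, 8, 6, 22] mean [ 0.6102 -0.0669  0.1151] mid [ 0.6118 -0.0636] ext [0.017 0.018]
side [249, 144, 8, 7, 23] mean [ 0.6217 -0.1264  0.1148] mid [ 0.6247 -0.1238] ext [0.017 0.018]
side [263, 157, 9, 8, 24] mean [ 0.6206 -0.1859  0.1141] mid [ 0.6241 -0.1822] ext [0.022 0.021]
[ 0.6139 -0.0606  0.2004] [-0.23 -0.91 -0.55]
```

Request:
{"method": "drive_tool", "body": {
  "series": [
    [0,0,0,0.001,0,-0.03,0],
    [0,0,0,0.001,0,-0.06,0],
    [0,0,0,0.001,0,-0.09,0],
    [0,0,0,0.001,0,-0.12,0],
    [0,0,0,0.001,0,-0.135,0],
    [0,0,0,0.001,0,-0.135,0],
    [0,0,0,0.001,0,-0.135,255],
    [0,0,0,0.001,0,-0.135,255],
    [0,0,0,0.001,0,-0.135,255],
    [0,0,0,0.001,0,-0.135,255],
    [0,0,0,0.001,0,-0.135,255],
    [0,0,0,0.001,0,-0.135,255],
    [0,0,0,0.001,0,-0.135,255],
    [0,0,0,0.001,0,-0.135,255],
    [0,0,0,0.001,0,-0.135,255],
    [0,0,0,0.001,0,-0.135,255],
    [0,0,0,0.001,0,-0.135,255],
    [0,0,0,0.001,0,-0.135,255],
    [0,0,0,0.001,0,-0.135,255],
    [0,0,0,0.001,0,-0.135,255]
  ],
  "newtons": 10
}}

```text
clock: 23.15
eef_pos: [0.6159, -0.061, 0.0654]
tcp_rot: [1.141, 1.251, -1.141]
ft_force: [-1.2, 0.4, 5.5]
opening: 0.499
```

Request:
{"method": "drive_tool", "body": {
  "series": [
    [0,0,0,0,0,0.01,255],
    [0,0,0,0,0,0.025,255],
    [0,0,0,0,0,0.04,255],
    [0,0,0,0,0,0.055,255],
    [0,0,0,0,0,0.065,255],
    [0,0,0,0,0,0.065,255],
    [0,0,0,-0.02,0.001,0.065,255],
    [0,0,0,-0.045,0.003,0.065,255],
    [0,0,0,-0.07,0.005,0.065,255],
    [0,0,0,-0.095,0.007,0.065,255],
    [0,0,0,-0.12,0.007,0.065,255],
    [0,0,0,-0.145,0.007,0.065,255],
    [0,0,0,-0.156,0.007,0.065,255],
    [0,0,0,-0.156,0.007,0.065,255],
    [0,0,0,-0.156,0.007,0.065,255]
  ]
}}

```text
clock: 24.4
eef_pos: [0.4605, -0.0541, 0.1302]
tcp_rot: [1.142, 1.25, -1.141]
ft_force: [0.3, 0.4, -1.4]
opening: 0.495
```

```bash
cat > held.py <<'E'
from h import *
s=bot.sense(); e=s['eef_pos']; print(e.round(4),s['ft_force'].round(1),s['opening'])
c=grab('side'); W=cloud(c); S=cv2.cvtColor(c['img'],cv2.COLOR_BGR2HSV)[...,1]
m=(abs(W[...,0]-e[0])<.03)&(abs(W[...,1]-e[1])<.026)&(W[...,2]<.2)&(W[...,2]>.008)&(S<60)&(c['img'].min(2)>70)
q=W[m]; print('held bottle',m.sum(),'z pct',np.percentile(q[:,2],[1,5,50,95]).round(3) if m.any() else None,'xy low',q[q[:,2]<np.percentile(q[:,2],30)].mean(0).round(3) if m.any() else '')
E
python3 held.py; python3 caps.py
```

```text
[ 0.4605 -0.0541  0.1302] [ 0.3  0.4 -1.4] 0.49475500447029824
held bottle 297 z pct [0.083 0.088 0.145 0.186] xy low [ 0.451 -0.07   0.099]
side [186, 167, 15, 9, 37] mean [ 0.4524 -0.0717  0.1246] mid [ 0.4508 -0.0706] ext [0.044 0.014]
side [249, 141, 8, 8, 52] mean [ 0.6267 -0.122   0.1228] mid [ 0.6279 -0.1206] ext [0.023 0.022]
side [264, 154, 8, 8, 49] mean [ 0.6251 -0.182   0.1229] mid [ 0.6259 -0.1812] ext [0.021 0.021]
top [225, 157, 8, 8, 50] mean [ 0.6265 -0.1199  0.1226] mid [ 0.6271 -0.1203] ext [0.021 0.02 ]
top [245, 158, 8, 8, 48] mean [ 0.6248 -0.18    0.1227] mid [ 0.6256 -0.1787] ext [0.021 0.021]
```

Request:
{"method": "drive_tool", "body": {
  "series": [
    [0,0,0,0,0,-0.02,255],
    [0,0,0,0,0,-0.04,255],
    [0,0,0,0,0,-0.055,255],
    [0,0,0,0,0,-0.065,255],
    [0,0,0,0,0,-0.07,255],
    [0,0,0,0,0,-0.073,255],
    [0,0,0,0,0,-0.0755,255],
    [0,0,0,0,0,-0.0755,255],
    [0,0,0,0,0,-0.0755,255]
  ]
}}

```text
clock: 25.3
eef_pos: [0.4604, -0.054, 0.0551]
tcp_rot: [1.142, 1.25, -1.14]
ft_force: [-0.7, -0.2, -1.6]
opening: 0.492
```

```bash
python3 held.py
```

```text
[ 0.4604 -0.054   0.0551] [-0.7 -0.2 -1.6] 0.49221407072926443
held bottle 257 z pct [0.01  0.016 0.077 0.153] xy low [ 0.451 -0.071  0.029]
```

Request:
{"method": "drive_tool", "body": {
  "series": [
    [0,0,0,0,0,-0.0015,255],
    [0,0,0,0,0,-0.0015,255],
    [0,0,0,0,0,-0.0015,0],
    [0,0,0,0,0,-0.0015,0],
    [0,0,0,0,0,-0.0015,0],
    [0,0,0,0,0,-0.0015,0],
    [0,0,0,0,0,0.01,0],
    [0,0,0,0,0,0.03,0],
    [0,0,0,0,0,0.06,0],
    [0,0,0,0,0,0.1,0],
    [0,0,0,0,0,0.14,0],
    [0,0,0,0.035,-0.015,0.145,0],
    [0,0,0,0.07,-0.03,0.145,0],
    [0,0,0,0.105,-0.045,0.145,0],
    [0,0,0,0.14,-0.06,0.145,0],
    [0,0,0,0.1665,-0.0665,0.145,0],
    [0,0,0,0.1665,-0.0665,0.145,0],
    [0,0,0,0.1665,-0.0665,0.145,0],
    [0,0,0,0.1665,-0.0665,0.145,0]
  ]
}}

```text
clock: 26.93
eef_pos: [0.625, -0.1201, 0.1989]
tcp_rot: [1.141, 1.253, -1.142]
ft_force: [-1.1, 0.7, 0.6]
opening: 1.002
```

```bash
python3 caps.py; echo mat; python3 caps.py .115; python3 -c "
from h import *
s=bot.sense();print(s['eef_pos'].round(4),s['ft_force'].round(2))"
```

```text
side [249, 141, 8, 8, 53] mean [ 0.6264 -0.1224  0.1232] mid [ 0.6271 -0.121 ] ext [0.023 0.026]
side [264, 154, 8, 8, 51] mean [ 0.6247 -0.182   0.1227] mid [ 0.6252 -0.1825] ext [0.021 0.021]
top [246, 158, 7, 8, 48] mean [ 0.6246 -0.1802  0.123 ] mid [ 0.6253 -0.1801] ext [0.021 0.018]
mat
side [176, 153, 8, 9, 55] mean [ 0.4592 -0.0026  0.1134] mid [ 0.4602 -0.0011] ext [0.023 0.024]
side [188, 165, 10, 8, 58] mean [ 0.4588 -0.0545  0.1125] mid [ 0.4587 -0.0542] ext [0.021 0.025]
side [249, 143, 8, 8, 29] mean [ 0.6239 -0.1271  0.1154] mid [ 0.6266 -0.1244] ext [0.023 0.015]
side [263, 157, 9, 8, 27] mean [ 0.6206 -0.1861  0.1158] mid [ 0.6243 -0.1834] ext [0.021 0.02 ]
[ 0.6253 -0.1201  0.1998] [-0.35  0.45  0.46]
```

Request:
{"method": "drive_tool", "body": {
  "series": [
    [0,0,0,0.001,-0.001,-0.03,0],
    [0,0,0,0.001,-0.001,-0.06,0],
    [0,0,0,0.001,-0.001,-0.09,0],
    [0,0,0,0.001,-0.001,-0.12,0],
    [0,0,0,0.001,-0.001,-0.135,0],
    [0,0,0,0.001,-0.001,-0.135,0],
    [0,0,0,0.001,-0.001,-0.135,255],
    [0,0,0,0.001,-0.001,-0.135,255],
    [0,0,0,0.001,-0.001,-0.135,255],
    [0,0,0,0.001,-0.001,-0.135,255],
    [0,0,0,0.001,-0.001,-0.135,255],
    [0,0,0,0.001,-0.001,-0.135,255],
    [0,0,0,0.001,-0.001,-0.135,255],
    [0,0,0,0.001,-0.001,-0.135,255],
    [0,0,0,0.001,-0.001,-0.135,255],
    [0,0,0,0.001,-0.001,-0.135,255],
    [0,0,0,0.001,-0.001,-0.135,255],
    [0,0,0,0.001,-0.001,-0.135,255],
    [0,0,0,0.001,-0.001,-0.135,255],
    [0,0,0,0.001,-0.001,-0.135,255]
  ],
  "newtons": 10
}}

```text
clock: 28.8
eef_pos: [0.6273, -0.1215, 0.0648]
tcp_rot: [1.141, 1.251, -1.141]
ft_force: [-1.8, 0.3, 5.4]
opening: 0.501
```

Request:
{"method": "drive_tool", "body": {
  "series": [
    [0,0,0,0,0,0.01,255],
    [0,0,0,0,0,0.025,255],
    [0,0,0,0,0,0.04,255],
    [0,0,0,0,0,0.055,255],
    [0,0,0,0,0,0.065,255],
    [0,0,0,0,0,0.065,255],
    [0,0,0,-0.02,0.002,0.065,255],
    [0,0,0,-0.045,0.004,0.065,255],
    [0,0,0,-0.07,0.006,0.065,255],
    [0,0,0,-0.095,0.009,0.065,255],
    [0,0,0,-0.12,0.012,0.065,255],
    [0,0,0,-0.145,0.015,0.065,255],
    [0,0,0,-0.165,0.0155,0.065,255],
    [0,0,0,-0.169,0.0155,0.065,255],
    [0,0,0,-0.169,0.0155,0.065,255]
  ]
}}

```text
clock: 30.05
eef_pos: [0.457, -0.1058, 0.1292]
tcp_rot: [1.141, 1.252, -1.142]
ft_force: [0.8, 0.7, -0.8]
opening: 0.497
```

```bash
python3 held.py; python3 caps.py
```

```text
[ 0.457  -0.1058  0.1292] [ 0.8  0.7 -0.8] 0.4971256041684577
held bottle 260 z pct [0.083 0.088 0.141 0.177] xy low [ 0.448 -0.123  0.099]
side [199, 177, 15, 12, 38] mean [ 0.4527 -0.1245  0.124 ] mid [ 0.4524 -0.1238] ext [0.051 0.012]
side [264, 154, 8, 8, 49] mean [ 0.625  -0.1822  0.1227] mid [ 0.6259 -0.182 ] ext [0.021 0.021]
top [245, 158, 8, 8, 48] mean [ 0.6249 -0.1799  0.1225] mid [ 0.6256 -0.1787] ext [0.022 0.021]
```

Request:
{"method": "drive_tool", "body": {
  "series": [
    [0,0,0,0,0,-0.02,255],
    [0,0,0,0,0,-0.04,255],
    [0,0,0,0,0,-0.055,255],
    [0,0,0,0,0,-0.065,255],
    [0,0,0,0,0,-0.07,255],
    [0,0,0,0,0,-0.073,255],
    [0,0,0,0,0,-0.0745,255],
    [0,0,0,0,0,-0.0745,255],
    [0,0,0,0,0,-0.0745,255]
  ]
}}

```text
clock: 30.95
eef_pos: [0.4589, -0.1061, 0.0556]
tcp_rot: [1.141, 1.25, -1.141]
ft_force: [0.4, -0.5, -1.4]
opening: 0.495
```

```bash
python3 held.py
```

```text
[ 0.4589 -0.1061  0.0556] [ 0.4 -0.5 -1.4] 0.49523799906292204
held bottle 226 z pct [0.01  0.016 0.069 0.153] xy low [ 0.45  -0.124  0.027]
```

Request:
{"method": "drive_tool", "body": {
  "series": [
    [0,0,0,0,0,-0.0015,255],
    [0,0,0,0,0,-0.0015,255],
    [0,0,0,0,0,-0.0015,0],
    [0,0,0,0,0,-0.0015,0],
    [0,0,0,0,0,-0.0015,0],
    [0,0,0,0,0,-0.0015,0],
    [0,0,0,0,0,0.01,0],
    [0,0,0,0,0,0.03,0],
    [0,0,0,0,0,0.06,0],
    [0,0,0,0,0,0.1,0],
    [0,0,0,0,0,0.14,0],
    [0,0,0,0.035,-0.015,0.145,0],
    [0,0,0,0.07,-0.03,0.145,0],
    [0,0,0,0.105,-0.045,0.145,0],
    [0,0,0,0.14,-0.065,0.145,0],
    [0,0,0,0.166,-0.075,0.145,0],
    [0,0,0,0.166,-0.075,0.145,0],
    [0,0,0,0.166,-0.075,0.145,0],
    [0,0,0,0.166,-0.075,0.145,0]
  ]
}}

```text
clock: 32.58
eef_pos: [0.623, -0.1805, 0.1993]
tcp_rot: [1.141, 1.253, -1.142]
ft_force: [0.4, -0.6, -0.3]
opening: 1.003
```

```bash
python3 caps.py; echo mat; python3 caps.py .115; python3 -c "
from h import *
s=bot.sense();print(s['eef_pos'].round(4),s['ft_force'].round(2))"
```

```text
side [264, 154, 8, 9, 53] mean [ 0.6243 -0.1825  0.1229] mid [ 0.6259 -0.1824] ext [0.024 0.021]
mat
side [176, 153, 9, 8, 56] mean [ 0.4599 -0.0023  0.1128] mid [ 0.4602 -0.0013] ext [0.023 0.022]
side [188, 165, 10, 8, 54] mean [ 0.4592 -0.054   0.1126] mid [ 0.4598 -0.0533] ext [0.021 0.022]
side [201, 176, 9, 9, 59] mean [ 0.4598 -0.1069  0.113 ] mid [ 0.4605 -0.1063] ext [0.022 0.023]
side [263, 159, 9, 5, 22] mean [ 0.6193 -0.1855  0.1144] mid [ 0.6215 -0.1828] ext [0.019 0.021]
[ 0.6234 -0.1805  0.2004] [-0.13  0.09  0.44]
```

Request:
{"method": "drive_tool", "body": {
  "series": [
    [0,0,0,0.001,-0.001,-0.03,0],
    [0,0,0,0.001,-0.001,-0.06,0],
    [0,0,0,0.001,-0.001,-0.09,0],
    [0,0,0,0.001,-0.001,-0.12,0],
    [0,0,0,0.001,-0.001,-0.135,0],
    [0,0,0,0.001,-0.001,-0.135,0],
    [0,0,0,0.001,-0.001,-0.135,255],
    [0,0,0,0.001,-0.001,-0.135,255],
    [0,0,0,0.001,-0.001,-0.135,255],
    [0,0,0,0.001,-0.001,-0.135,255],
    [0,0,0,0.001,-0.001,-0.135,255],
    [0,0,0,0.001,-0.001,-0.135,255],
    [0,0,0,0.001,-0.001,-0.135,255],
    [0,0,0,0.001,-0.001,-0.135,255],
    [0,0,0,0.001,-0.001,-0.135,255],
    [0,0,0,0.001,-0.001,-0.135,255],
    [0,0,0,0.001,-0.001,-0.135,255],
    [0,0,0,0.001,-0.001,-0.135,255],
    [0,0,0,0.001,-0.001,-0.135,255],
    [0,0,0,0.001,-0.001,-0.135,255]
  ],
  "newtons": 10
}}

```text
clock: 34.45
eef_pos: [0.6254, -0.182, 0.0654]
tcp_rot: [1.141, 1.251, -1.141]
ft_force: [-1.6, 0.3, 5.3]
opening: 0.493
```

Request:
{"method": "drive_tool", "body": {
  "series": [
    [0,0,0,0,0,0.01,255],
    [0,0,0,0,0,0.025,255],
    [0,0,0,0,0,0.04,255],
    [0,0,0,0,0,0.055,255],
    [0,0,0,0,0,0.065,255],
    [0,0,0,0,0,0.065,255],
    [0,0,0,-0.02,0.002,0.065,255],
    [0,0,0,-0.045,0.005,0.065,255],
    [0,0,0,-0.07,0.009,0.065,255],
    [0,0,0,-0.095,0.013,0.065,255],
    [0,0,0,-0.12,0.017,0.065,255],
    [0,0,0,-0.145,0.021,0.065,255],
    [0,0,0,-0.165,0.024,0.065,255],
    [0,0,0,-0.168,0.024,0.065,255],
    [0,0,0,-0.168,0.024,0.065,255]
  ]
}}

```text
clock: 35.7
eef_pos: [0.4562, -0.1578, 0.1298]
tcp_rot: [1.141, 1.252, -1.142]
ft_force: [-0.5, 0.1, -2.0]
opening: 0.493
```

```bash
python3 held.py; python3 caps.py .115
```

```text
[ 0.4562 -0.1578  0.1298] [-0.5  0.1 -2. ] 0.4926951029305565
held bottle 210 z pct [0.083 0.089 0.142 0.172] xy low [ 0.446 -0.173  0.099]
side [176, 153, 8, 8, 54] mean [ 0.4593 -0.0023  0.1133] mid [ 4.604e-01 -4.000e-04] ext [0.022 0.023]
side [188, 165, 7, 8, 46] mean [ 0.4564 -0.0532  0.1125] mid [ 0.4568 -0.0535] ext [0.018 0.023]
side [215, 194, 11, 7, 23] mean [ 0.4513 -0.1756  0.1137] mid [ 0.4527 -0.1736] ext [0.029 0.011]
```

Request:
{"method": "drive_tool", "body": {
  "series": [
    [0,0,0,0,0,-0.02,255],
    [0,0,0,0,0,-0.04,255],
    [0,0,0,0,0,-0.055,255],
    [0,0,0,0,0,-0.065,255],
    [0,0,0,0,0,-0.07,255],
    [0,0,0,0,0,-0.073,255],
    [0,0,0,0,0,-0.075,255],
    [0,0,0,0,0,-0.075,255],
    [0,0,0,0,0,-0.075,255]
  ]
}}

```text
clock: 36.6
eef_pos: [0.4579, -0.1582, 0.0556]
tcp_rot: [1.141, 1.25, -1.141]
ft_force: [0.3, -0.4, -0.8]
opening: 0.495
```

```bash
python3 held.py
```

```text
[ 0.4579 -0.1582  0.0556] [ 0.3 -0.4 -0.8] 0.494678180787391
held bottle 190 z pct [0.01  0.013 0.072 0.154] xy low [ 0.449 -0.175  0.028]
```

Request:
{"method": "drive_tool", "body": {
  "series": [
    [0,0,0,0,0,-0.0015,255],
    [0,0,0,0,0,-0.0015,255],
    [0,0,0,0,0,-0.0015,0],
    [0,0,0,0,0,-0.0015,0],
    [0,0,0,0,0,-0.0015,0],
    [0,0,0,0,0,-0.0015,0],
    [0,0,0,0,0,0.01,0],
    [0,0,0,0,0,0.03,0],
    [0,0,0,0,0,0.06,0],
    [0,0,0,0,0,0.1,0],
    [0,0,0,0,0,0.14,0],
    [0,0,0,0,0,0.18,0],
    [0,0,0,-0.04,-0.02,0.2,0],
    [0,0,0,-0.08,-0.04,0.2,0],
    [0,0,0,-0.12,-0.06,0.2,0],
    [0,0,0,-0.15,-0.08,0.2,0],
    [0,0,0,-0.15,-0.08,0.2,0],
    [0,0,0,-0.15,-0.08,0.2,0]
  ]
}}

```text
clock: 38.15
eef_pos: [0.3055, -0.2388, 0.2553]
tcp_rot: [1.144, 1.249, -1.144]
ft_force: [0.2, 0.1, -0.0]
opening: 1.001
```

```bash
python3 look.py q1.png | head -1; python3 caps.py .115; python3 - <<'E'
from h import *
for n in('side','top'):
    c=grab(n);W=cloud(c);X,Y,z=[W[...,i] for i in range(3)];V=c['img'].max(2);hsv=cv2.cvtColor(c['img'],cv2.COLOR_BGR2HSV)
    k=(V<50)&(z>.15)&(z<.19)&(X>.4)&(X<.55)&(Y>.04)&(Y<.15); print(n,'peg',W[k].mean(0).round(4),k.sum())
    b=(hsv[...,0]>100)&(hsv[...,0]<130)&(hsv[...,1]>120)&(z>.137)&(z<.147)&(Y>.03)&(Y<.2)&(X<.58)&(X>.3); print('bar y=%.3f*x+%.4f'%tuple(np.polyfit(X[b],Y[b],1)))
E
```

```text
38.15 [ 0.3055 -0.2388  0.2553] [-0.67 -0.07  2.06 -0.    1.15 -0.76] [ 0.2  0.1 -0. ] 1.0013049931247189
side [191, 165, 7, 8, 36] mean [ 0.4618 -0.0571  0.113 ] mid [ 0.4607 -0.0558] ext [0.019 0.022]
side [222, 176, 9, 8, 55] mean [ 0.5009 -0.1463  0.1129] mid [ 0.5017 -0.1456] ext [0.022 0.024]
top [182, 213, 8, 8, 52] mean [ 0.4614 -0.0006  0.1133] mid [ 4.614e-01 -3.000e-04] ext [0.02  0.021]
top [200, 214, 8, 8, 50] mean [ 0.4604 -0.0531  0.1127] mid [ 0.4601 -0.0528] ext [0.021 0.021]
top [217, 215, 8, 8, 47] mean [ 0.4598 -0.1036  0.1126] mid [ 0.4587 -0.1025] ext [0.02  0.021]
top [232, 201, 8, 8, 48] mean [ 0.5005 -0.1438  0.1127] mid [ 0.5003 -0.1445] ext [0.021 0.02 ]
side peg [nan nan nan] 0
bar y=-0.200*x+0.1903
top peg [0.4726 0.0928 0.1719] 26
bar y=-0.159*x+0.1698<stdin>:4: RuntimeWarning: Mean of empty slice.
  ret = um.true_divide(
```

View pics/q1.png

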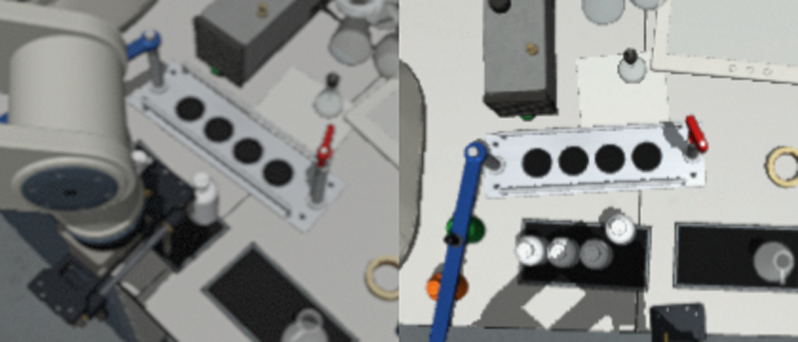

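Bottle 4 was knocked aside: its cap is at top crop (620,228), at (0.501,-0.145), so its foot is over the mat's far edge. I re-pick it.

Request:
{"method": "drive_tool", "body": {
  "series": [
    [0,0,0,0.04,0.02,-0.01,0],
    [0,0,0,0.08,0.04,-0.02,0],
    [0,0,0,0.12,0.06,-0.03,0],
    [0,0,0,0.155,0.075,-0.04,0],
    [0,0,0,0.185,0.09,-0.05,0],
    [0,0,0,0.195,0.094,-0.055,0],
    [0,0,0,0.195,0.094,-0.055,0],
    [0,0,0,0.195,0.094,-0.055,0],
    [0,0,0,0.195,0.094,-0.055,0]
  ],
  "newtons": 10
}}

```text
clock: 39.2
eef_pos: [0.5013, -0.1439, 0.2]
tcp_rot: [1.14, 1.253, -1.141]
ft_force: [-0.4, -0.0, -0.1]
opening: 1.0
```

```bash
python3 caps.py .115;python3 -c "
from h import *
s=bot.sense();print(s['eef_pos'].round(4),s['ft_force'].round(2))"
```

```text
side [176, 153, 8, 8, 50] mean [ 0.4596 -0.0021  0.1137] mid [ 0.4606 -0.0018] ext [0.023 0.024]
side [188, 166, 9, 7, 40] mean [ 0.4557 -0.0545  0.1126] mid [ 0.4567 -0.0539] ext [0.017 0.024]
side [201, 176, 9, 9, 52] mean [ 0.459  -0.1064  0.1124] mid [ 0.4601 -0.1056] ext [0.021 0.021]
side [222, 176, 9, 9, 59] mean [ 0.5005 -0.1459  0.1126] mid [ 0.5015 -0.1449] ext [0.022 0.023]
top [182, 213, 8, 8, 51] mean [ 0.4613 -0.0008  0.113 ] mid [ 0.4614 -0.0006] ext [0.021 0.02 ]
top [200, 214, 8, 8, 50] mean [ 0.4602 -0.0531  0.1126] mid [ 0.4601 -0.053 ] ext [0.02  0.021]
top [217, 217, 4, 4, 12] mean [ 0.4582 -0.0973  0.1121] mid [ 0.4584 -0.0966] ext [0.009 0.009]
[ 0.5013 -0.1445  0.2006] [-0.3  -0.33 -0.42]
```

Request:
{"method": "drive_tool", "body": {
  "series": [
    [0,0,0,0,-0.0005,-0.03,0],
    [0,0,0,0,-0.0005,-0.06,0],
    [0,0,0,0,-0.0005,-0.09,0],
    [0,0,0,0,-0.0005,-0.12,0],
    [0,0,0,0,-0.0005,-0.14,0],
    [0,0,0,0,-0.0005,-0.145,0],
    [0,0,0,0,-0.0005,-0.145,255],
    [0,0,0,0,-0.0005,-0.145,255],
    [0,0,0,0,-0.0005,-0.145,255],
    [0,0,0,0,-0.0005,-0.145,255],
    [0,0,0,0,-0.0005,-0.145,255],
    [0,0,0,0,-0.0005,-0.145,255],
    [0,0,0,0,-0.0005,-0.145,255],
    [0,0,0,0,-0.0005,-0.145,255],
    [0,0,0,0,-0.0005,-0.145,255],
    [0,0,0,0,-0.0005,-0.145,255],
    [0,0,0,0,-0.0005,-0.145,255],
    [0,0,0,0,-0.0005,-0.145,255],
    [0,0,0,0,-0.0005,-0.145,255],
    [0,0,0,0,-0.0005,-0.145,255]
  ],
  "newtons": 10
}}

```text
clock: 40.97
eef_pos: [0.5021, -0.1445, 0.0551]
tcp_rot: [1.141, 1.252, -1.141]
ft_force: [-2.5, 0.2, 5.1]
opening: 0.499
```

Request:
{"method": "drive_tool", "body": {
  "series": [
    [0,0,0,0,0,0.01,255],
    [0,0,0,0,0,0.02,255],
    [0,0,0,0,0,0.02,255],
    [0,0,0,-0.01,-0.005,0.02,255],
    [0,0,0,-0.02,-0.01,0.02,255],
    [0,0,0,-0.03,-0.014,0.02,255],
    [0,0,0,-0.04,-0.014,0.02,255],
    [0,0,0,-0.044,-0.014,0.02,255],
    [0,0,0,-0.044,-0.014,0.02,255],
    [0,0,0,-0.044,-0.014,0.01,255],
    [0,0,0,-0.044,-0.014,0.005,255],
    [0,0,0,-0.044,-0.014,0.002,255],
    [0,0,0,-0.044,-0.014,0.0005,255],
    [0,0,0,-0.044,-0.014,0,255],
    [0,0,0,-0.044,-0.014,0,255]
  ]
}}

```text
clock: 42.22
eef_pos: [0.4578, -0.1582, 0.0548]
tcp_rot: [1.14, 1.253, -1.142]
ft_force: [-2.0, 0.2, 0.7]
opening: 0.495
```

```bash
python3 held.py
```

```text
[ 0.4578 -0.1582  0.0548] [-2.   0.2  0.7] 0.49521482710375153
held bottle 196 z pct [0.01  0.014 0.069 0.153] xy low [ 0.449 -0.175  0.026]
```

Request:
{"method": "drive_tool", "body": {
  "series": [
    [0,0,0,0,0,0,0],
    [0,0,0,0,0,0,0],
    [0,0,0,0,0,0,0],
    [0,0,0,0,0,0,0],
    [0,0,0,0,0,0.01,0],
    [0,0,0,0,0,0.03,0],
    [0,0,0,0,0,0.06,0],
    [0,0,0,0,0,0.1,0],
    [0,0,0,0,0,0.14,0],
    [0,0,0,0,0,0.18,0],
    [0,0,0,0,0.02,0.205,0],
    [0,0,0,0,0.06,0.205,0],
    [0,0,0,0,0.1,0.205,0],
    [0,0,0,0.005,0.14,0.205,0],
    [0,0,0,0.01,0.18,0.205,0],
    [0,0,0,0.014,0.22,0.205,0],
    [0,0,0,0.014,0.25,0.205,0],
    [0,0,0,0.014,0.25,0.205,0],
    [0,0,0,0.014,0.25,0.205,0]
  ]
}}

```text
clock: 43.85
eef_pos: [0.472, 0.0928, 0.2607]
tcp_rot: [1.139, 1.252, -1.138]
ft_force: [1.3, -0.4, -0.1]
opening: 1.003
```

```bash
python3 caps.py .115; python3 -c "
from h import *
s=bot.sense();print(s['eef_pos'].round(4),s['ft_force'].round(2),s['joint_pos'].round(2))"
```

```text
side [176, 153, 9, 8, 55] mean [ 0.4597 -0.0023  0.1131] mid [4.603e-01 2.000e-04] ext [0.022 0.024]
side [188, 165, 10, 8, 57] mean [ 0.4591 -0.0541  0.1122] mid [ 0.4593 -0.0529] ext [0.022 0.022]
side [201, 176, 9, 9, 57] mean [ 0.4598 -0.106   0.1123] mid [ 0.4605 -0.1065] ext [0.024 0.021]
side [214, 189, 9, 8, 56] mean [ 0.4588 -0.1592  0.1125] mid [ 0.4589 -0.1574] ext [0.021 0.023]
top [182, 213, 8, 8, 50] mean [ 0.4612 -0.001   0.1132] mid [ 4.614e-01 -3.000e-04] ext [0.02  0.021]
top [200, 214, 8, 8, 51] mean [ 0.4601 -0.0528  0.1126] mid [ 0.4601 -0.0527] ext [0.02  0.021]
top [217, 215, 8, 7, 46] mean [ 0.4601 -0.1036  0.1129] mid [ 0.4601 -0.1024] ext [0.018 0.021]
top [236, 216, 8, 7, 50] mean [ 0.4587 -0.1571  0.1124] mid [ 0.4587 -0.1572] ext [0.018 0.021]
[0.4721 0.091  0.2604] [ 0.13  0.22 -0.57] [ 0.19  0.09  1.89 -0.    1.17  0.1 ]
```

Request:
{"method": "drive_tool", "body": {
  "series": [
    [0,0,0,0,0,-0.03,0],
    [0,0,0,0,0,-0.06,0],
    [0,0,0,0,0,-0.085,0],
    [0,0,0,0,0,-0.1025,0],
    [0,0,0,0,0,-0.1025,255],
    [0,0,0,0,0,-0.1025,255],
    [0,0,0,0,0,-0.1025,255],
    [0,0,0,0,0,-0.1025,255],
    [0,0,0,0,0,-0.1025,255],
    [0,0,0,0,0,-0.1025,255],
    [0,0,0,0,0,-0.1025,255],
    [0,0,0,0,0,-0.1025,255],
    [0,0,0,0,0,-0.1025,255],
    [0,0,0,0,0,-0.1025,255],
    [0,0,0,0,0,-0.1025,255],
    [0,0,0,0,0,-0.1025,255],
    [0,0,0,0,0,-0.1025,255],
    [0,0,0,0,0,-0.1025,255],
    [0,0,0,0,0,-0.1025,255],
    [0,0,0,0,0,-0.1025,255]
  ],
  "newtons": 15
}}

```text
clock: 45.62
eef_pos: [0.4718, 0.0916, 0.1575]
tcp_rot: [1.141, 1.252, -1.142]
ft_force: [-3.6, 0.2, 2.2]
opening: 0.148
```

Request:
{"method": "drive_tool", "body": {
  "series": [
    [0,0,0,0,0,0,255],
    [0,0,0,0,0,0,255],
    [0,0,0,0,0,0,255],
    [0,0,0,0,0,0,255],
    [0,0,0,0,0,0,255],
    [0,0,0,0,0,0,255]
  ]
}}

```text
clock: 46.12
eef_pos: [0.4718, 0.0916, 0.1575]
tcp_rot: [1.141, 1.252, -1.142]
ft_force: [-4.8, 1.6, 4.7]
opening: 0.144
```

Request:
{"method": "drive_tool", "body": {
  "series": [
    [0,0,0,-0.001,-0.01,0,255],
    [0,0,0,-0.001,-0.022,0,255],
    [0,0,0,0,-0.036,0,255],
    [0,0,0,0.0024,-0.049,0,255],
    [0,0,0,0.0065,-0.062,0,255],
    [0,0,0,0.012,-0.074,0,255],
    [0,0,0,0.0184,-0.086,0,255],
    [0,0,0,0.026,-0.097,0,255],
    [0,0,0,0.0347,-0.1075,0,255],
    [0,0,0,0.0446,-0.117,0,255],
    [0,0,0,0.0552,-0.125,0,255],
    [0,0,0,0.0665,-0.132,0,255],
    [0,0,0,0.0786,-0.1385,0,255],
    [0,0,0,0.0913,-0.143,0,255],
    [0,0,0,0.1042,-0.1467,0,255],
    [0,0,0,0.1176,-0.149,0,255],
    [0,0,0,0.131,-0.1498,0,255],
    [0,0,0,0.137,-0.1496,0,255],
    [0,0,0,0.137,-0.1496,0,255]
  ]
}}

```text
clock: 47.7
eef_pos: [0.6121, -0.0713, 0.1579]
tcp_rot: [1.125, 1.235, -1.146]
ft_force: [1.6, -59.7, -4.3]
opening: 0.096
```

```bash
python3 look.py r1.png | head -1; python3 -c "
from h import *
s=bot.sense();print(s['moment'],s['joint_pos'].round(3),s['dq'].round(3))"
```

```text
47.7 [ 0.6121 -0.0713  0.1579] [-0.11  0.4   1.72 -0.02  1.02 -0.19] [  1.6 -59.7  -4.3] 0.09624135798173299
[-10.49619015  -0.13923808   0.27565381] [-0.107  0.401  1.718 -0.024  1.016 -0.19 ] [ 0.001 -0.004  0.008  0.     0.    -0.001]
```

View pics/r1.png

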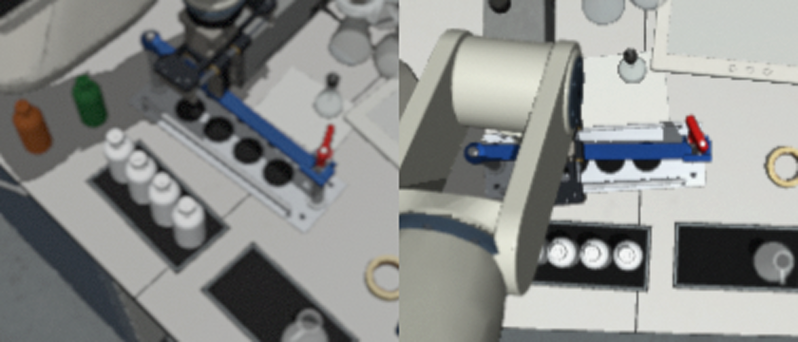

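The bar is nearly shut, with its end about at the knob. The jaws slipped along the peg and wedge against it with 60 N. I relax that first, then open.

Request:
{"method": "drive_tool", "body": {
  "series": [
    [0,0,0,0,-0.007,0,255],
    [0,0,0,0,-0.013,0,255],
    [0,0,0,0,-0.013,0,0],
    [0,0,0,0,-0.013,0,0],
    [0,0,0,0,-0.013,0,0],
    [0,0,0,0,-0.013,0,0],
    [0,0,0,0,-0.013,0,0],
    [0,0,0,0,-0.013,0,0]
  ]
}}

```text
clock: 48.47
eef_pos: [0.6094, -0.0706, 0.1576]
tcp_rot: [1.141, 1.251, -1.141]
ft_force: [0.9, -0.6, 0.7]
opening: 0.449
```

```bash
python3 - <<'E'
from h import *
s=bot.sense(); print(s['eef_pos'].round(4),s['ft_force'].round(1),s['opening'])
c=grab('side');W=cloud(c);X,Y,z=[W[...,i] for i in range(3)];hsv=cv2.cvtColor(c['img'],cv2.COLOR_BGR2HSV)
b=(hsv[...,0]>100)&(hsv[...,0]<130)&(hsv[...,1]>120)&(z>.137)&(z<.147)&(Y<.2)&(Y>-.24)&(X>.5)&(X<.7)
f=np.polyfit(Y[b],X[b],1);print(f,'theta',-.0848-f[0] , b.sum())
E
```

```text
[ 0.6094 -0.0706  0.1576] [ 0.9 -0.6  0.7] 0.4492719837354295
[-0.03236741  0.6048694 ] theta -0.05243259399072299 492
```

Request:
{"method": "drive_tool", "body": {
  "series": [
    [0,0,0,0,0.006,0,0],
    [0,0,0,0,0.0125,0,0],
    [0,0,0,0,0.0125,0,255],
    [0,0,0,0,0.0125,0,255],
    [0,0,0,0,0.0125,0,255],
    [0,0,0,0,0.0125,0,255],
    [0,0,0,0,0.0125,0,255],
    [0,0,0,0,0.0125,0,255],
    [0,0,0,0,0.0125,0,255],
    [0,0,0,0,0.0125,0,255],
    [0,0,0,0,0.0125,0,255],
    [0,0,0,0,0.0125,0,255],
    [0,0,0,0,0.0125,0,255],
    [0,0,0,0,0.0125,0,255],
    [0,0,0,0,0.0125,0,255]
  ],
  "newtons": 15
}}

```text
clock: 49.77
eef_pos: [0.6092, -0.0587, 0.1576]
tcp_rot: [1.141, 1.251, -1.141]
ft_force: [1.0, -0.8, -0.5]
opening: 0.151
```

Request:
{"method": "drive_tool", "body": {
  "series": [
    [0,0,0,0.002,0,0,255],
    [0,0,0,0.004,0,0,255],
    [0,0,0,0.006,0,0,255],
    [0,0,0,0.0075,0,0,255],
    [0,0,0,0.0075,0,0,255],
    [0,0,0,0.0075,0,0,255]
  ]
}}

```text
clock: 50.27
eef_pos: [0.616, -0.0585, 0.1575]
tcp_rot: [1.14, 1.253, -1.142]
ft_force: [-4.4, -0.6, 3.5]
opening: 0.148
```

Request:
{"method": "drive_tool", "body": {
  "series": [
    [0,0,0,0.001,0,0,255],
    [0,0,0,0.001,0,0,255]
  ]
}}

```text
clock: 50.43
eef_pos: [0.616, -0.0585, 0.1575]
tcp_rot: [1.139, 1.255, -1.144]
ft_force: [-8.1, -0.5, 6.4]
opening: 0.144
```

Request:
{"method": "drive_tool", "body": {
  "series": [
    [0,0,0,-0.001,0,0,0],
    [0,0,0,-0.001,0,0,0],
    [0,0,0,-0.001,0,0,0],
    [0,0,0,-0.001,0,0,0],
    [0,0,0,-0.001,0,0,0],
    [0,0,0,-0.001,0,0.02,0],
    [0,0,0,-0.001,0,0.06,0],
    [0,0,0,-0.001,0,0.1,0],
    [0,0,0,-0.02,0,0.14,0],
    [0,0,0,-0.06,0,0.16,0],
    [0,0,0,-0.1,0,0.16,0],
    [0,0,0,-0.14,0,0.16,0],
    [0,0,0,-0.18,0,0.16,0],
    [0,0,0,-0.22,0,0.16,0],
    [0,0,0,-0.26,0,0.16,0],
    [0,0,0,-0.29,0,0.16,0],
    [0,0,0,-0.29,0,0.16,0],
    [0,0,0,-0.29,0,0.16,0]
  ]
}}

```text
clock: 51.93
eef_pos: [0.3271, -0.0586, 0.3181]
tcp_rot: [1.142, 1.249, -1.14]
ft_force: [0.3, -0.0, 0.3]
opening: 1.003
```

```bash
python3 look.py z1.png | head -1; python3 caps.py .115; python3 - <<'E'
from h import *
for n,s0 in(('side',-.0848),('top',-.0853)):
    c=grab(n);W=cloud(c);X,Y,z=[W[...,i] for i in range(3)];hsv=cv2.cvtColor(c['img'],cv2.COLOR_BGR2HSV)
    b=(hsv[...,0]>100)&(hsv[...,0]<130)&(hsv[...,1]>120)&(z>.137)&(z<.147)&(Y<.2)&(Y>-.24)&(X>.5)&(X<.7)
    f=np.polyfit(Y[b],X[b],1);print(n,'slope',f,'theta',f[0]-s0)
    H,S=hsv[...,0],hsv[...,1]; r=((H<8)|(H>172))&(S>120)&(z>.18)&(z<.22)&(X<.68)
    p=np.array([world(c,u,v,.2)[:2] for v,u in np.argwhere(r)]); w,e=np.linalg.eigh(np.cov(p.T)); print('knob',p.mean(0),'wing yaw deg',np.degrees(np.arctan2(e[1,1],e[0,1])))
E
```

```text
51.9333 [ 0.3271 -0.0586  0.3181] [-0.18 -0.24  2.05  0.    1.32 -0.27] [ 0.3 -0.   0.3] 1.0030012499374379
side [176, 153, 9, 8, 54] mean [ 0.4597 -0.0025  0.1131] mid [ 0.4605 -0.0019] ext [0.022 0.021]
side [188, 165, 10, 8, 59] mean [ 0.4589 -0.0543  0.112 ] mid [ 0.4595 -0.0533] ext [0.022 0.024]
side [201, 176, 9, 9, 56] mean [ 0.4601 -0.1065  0.1128] mid [ 0.4605 -0.1058] ext [0.022 0.023]
side [214, 189, 9, 8, 55] mean [ 0.4588 -0.1592  0.1129] mid [ 0.4588 -0.1584] ext [0.021 0.023]
top [182, 213, 8, 8, 51] mean [ 0.4615 -0.0006  0.1134] mid [ 4.614e-01 -3.000e-04] ext [0.021 0.021]
top [200, 214, 8, 8, 51] mean [ 0.4601 -0.0528  0.1126] mid [ 0.4601 -0.0529] ext [0.021 0.021]
top [217, 215, 8, 8, 47] mean [ 0.4598 -0.1036  0.1125] mid [ 0.4588 -0.1025] ext [0.02 0.02]
top [236, 216, 8, 7, 49] mean [ 0.4585 -0.1568  0.1127] mid [ 0.4587 -0.1572] ext [0.018 0.021]
side slope [-0.08472086  0.60803662] theta 7.914003265947767e-05
knob [ 0.62302376 -0.26306424] wing yaw deg -150.56850691382047
top slope [-0.08432443  0.61126599] theta 0.0009755740900764809
knob [ 0.63291375 -0.25449421] wing yaw deg -154.88915448016118
```

View pics/z1.png

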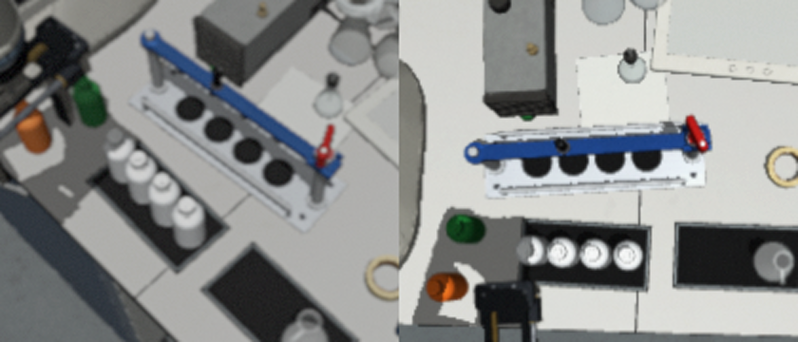

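The bar is shut (measured angle about 0), the knob is still loose, all four bottles stand upright on the left mat, and the robot is clear.

```bash
python3 -c "
from bench import sign_off
print(sign_off())"
```

```text
the job is handed in; nothing more can be done
None
```

The job is done and handed in, at about 52 s on the robot's clock. I turned the knob about 2.73 rad clockwise and swung the bar open to about 1.75 rad. All four bottles, gripped at 10 N, went onto the left mat, since the flask was on the right one. I then swung the bar shut.

**Last checks:**
- **Bottles:** both cameras show four upright bottles at x ≈ 0.46 and y ≈ 0.00, −0.05, −0.105 and −0.158, with every foot fully on the mat.
- **Bar:** it measures within 0.001 rad of its shut angle, and it stopped firmly against the end stop.
- **Knob:** the wing is still where I left it, at −151° and −155° in the two views, so about 2.7 rad loose.
- **Robot:** the gripper is empty and touching nothing.

**What went wrong on the way:**
- Bottle 4 was knocked partly off the mat after I placed it; I saw this and put it back.
- While closing the bar, the fingers slipped along the peg and pressed sideways against it with about 60 N. That is under the 120 N wrist limit. The camera view suggested it was the fingers rather than the gripper body, which has a 40 N limit, but I had no direct check of that. I relaxed it, gripped the peg again and closed the bar gently.

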